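Close out a lens-trimming lot: wipe, lock the collar, rail the tags

TASK

Close out this trimming lot: holding the scraper block, wipe all the loose moulding stubs out of the fixture's channel into the catch tray in front of it, and stand the scraper in its rest. Then turn the lock collar clockwise until its ear points at the locked mark, and only after that hook each lot-tag hanger onto the loading stretch of the rail and slide it along into the finished bay beyond the second band. Do not touch stubs on the plate with the fingers, do not lift a hanger past the loading stretch, and leave the other things on the bench alone.

Things in the scene. Friction and masses are not known exactly. Their poses are not given: they have to be found in the camera images.
- fixture: fixed aluminium trimming fixture. Origin: underside of its plate, on the bench. Plate top 40 mm up; plate spans x -65 to 80, y -118 to 125 mm in its frame. The +y half is a walled channel (see channel), with a steel catch tray in front of it (see tray); the -y half carries the lens housing with the lock collar, axis at x 8, y -58 mm.
- channel (a point): middle of the channel's floor (fixture x 5, y 65 mm; 40 mm above the bench). Channel inside: fixture y 11 to 119, back wall's inner face at x = 74, open to the front (-x) at x = -65; its walls are 6 mm thick and 12 mm high
- tray (a point): middle of the catch tray's floor, 4 mm above the bench. The tray joins the channel's open front edge: fixture x -145 to -65, y 0 to 130 mm, rims 4 mm thick, 30 mm above the bench
- collar (a joint): captive knurled steel lock ring, 58 mm across, 53 to 83 mm above the bench, vertical axis, with one radial ear (10 mm wide, 25 tall, tip 50 mm from the axis). Value (rad) grows clockwise from above; the ear points at angle (2.1 - value) from the fixture's +x axis (anticlockwise positive), so at the locked mark at 2.10. Can overturn to 2.6; stays where left (0.1 N m).
- collar_top (a point): centre of the collar's top face, on its axis, 83 mm above the bench
- lock_mark (a point): the locked mark: a small steel bar (14 x 6 x 10 mm) standing on the plate, lying radially 60 mm from the collar axis on the fixture's +x side; the point is its top centre
- scraper: scraper block: steel foot 26 (x) x 64 (y) x 14 mm tall with a grey grip fin 14 (x) x 44 (y) mm rising to 60 mm; stands upright. Origin: centre of its underside. 0.2 kg
- rest: the scraper's rest: shallow fixed grey tray, outside 52 (x) x 94 (y) x 16 mm, walls 4 mm, floor about 4 mm thick; the scraper stands in it with its long side along the tray's y. Origin: centre of its underside
- rail: fixed steel rail, 12 mm thick, along its own x from -150 to 150 mm, centre line 170 mm above the bench, on end posts (176 mm tall, 16 thick). Origin: on the bench under its middle. Two thin black bands at x = -30 and 5 mm (hooks slide over them): the loading stretch is between the post at -150 and the first band, the finished bay between the second band and the post at 150.
- hanger0: lot-tag hanger, 0.26 kg, upright. Origin: underside centre of its foot (56 x, 34 y, 16 mm tall). Stem at x = 16; cross bar 105 to 113 mm up; lip at x = -16, from 65 mm up (hook open downwards, gap 26 mm). Grip tab on top: 12 (x) x 22 (y) mm, 113 to 149 mm up. The rail enters between foot and lip (moving in -x), y along the rail, either way round; hung, origin 71 mm up.
- hanger1: lot-tag hanger, 0.26 kg, upright. Origin: underside centre of its foot (56 x, 34 y, 16 mm tall). Stem at x = 16; cross bar 105 to 113 mm up; lip at x = -16, from 65 mm up (hook open downwards, gap 26 mm). Grip tab on top: 12 (x) x 22 (y) mm, 113 to 149 mm up. The rail enters between foot and lip (moving in -x), y along the rail, either way round; hung, origin 71 mm up.
- hanger2: lot-tag hanger, 0.26 kg, upright. Origin: underside centre of its foot (56 x, 34 y, 16 mm tall). Stem at x = 16; cross bar 105 to 113 mm up; lip at x = -16, from 65 mm up (hook open downwards, gap 26 mm). Grip tab on top: 12 (x) x 22 (y) mm, 113 to 149 mm up. The rail enters between foot and lip (moving in -x), y along the rail, either way round; hung, origin 71 mm up.
- chip0: black moulded plastic stub 16 x 12 x 10 mm, loose in the channel (three to five are present). Origin: centre of its underside
- chip1: black moulded plastic stub 16 x 12 x 10 mm, loose in the channel (three to five are present). Origin: centre of its underside
- chip2: black moulded plastic stub 16 x 12 x 10 mm, loose in the channel (three to five are present). Origin: centre of its underside
- chip3: black moulded plastic stub 16 x 12 x 10 mm, loose in the channel (three to five are present). Origin: centre of its underside
- chip4: black moulded plastic stub 16 x 12 x 10 mm, loose in the channel (three to five are present). Origin: centre of its underside
- spool: bystander: solder spool, 64 mm across, 58 mm tall
- jar: bystander: small jar, 48 mm across, 55 mm tall
- module0: bystander: black lens module 44 x 44 x 30 mm
- module1: bystander: black lens module 44 x 44 x 30 mm
- tape: bystander: roll of tape, 84 mm across, 18 mm tall
- driver: bystander: screwdriver, 170 mm long

How it is judged (in metres and radians):
On the way, in this order (a step that is already met when the one before it is completed fails the run):
1. all stubs have been wiped off the plate and lie in the catch tray (x of chip0 in the frame of fixture between -0.143 and -0.062 m and y of chip0 in the frame of fixture between 0.002 and 0.128 m and z of each of chip0, chip1, chip2, chip3, chip4 in the frame of fixture below 0.032 m and x of chip1 in the frame of fixture between -0.143 and -0.062 m and y of chip1 in the frame of fixture between 0.002 and 0.128 m and x of chip2 in the frame of fixture between -0.143 and -0.062 m and y of chip2 in the frame of fixture between 0.002 and 0.128 m and x of chip3 in the frame of fixture between -0.143 and -0.062 m and y of chip3 in the frame of fixture between 0.002 and 0.128 m and x of chip4 in the frame of fixture between -0.143 and -0.062 m and y of chip4 in the frame of fixture between 0.002 and 0.128 m), for 0.2 s.
2. the scraper stands upright in its rest (x of scraper in the frame of rest between -0.014 and 0.014 m and y of scraper in the frame of rest between -0.018 and 0.018 m and z of scraper in the frame of rest below 0.012 m and angle between scraper's own z axis and vertical below 0.12 rad and linear speed of scraper below 0.03 m/s), for 0.2 s.
3. the collar's ear points at the locked mark, within 0.08 rad (joint 2.02 to 2.18) (value of joint collar between 2.02 and 2.18 rad and velocity of joint collar between -0.1 and 0.1 rad/s), for 0.3 s.
4. every hanger hangs on the rail in the finished bay (x of hanger0 in the frame of rail between 0.02 and 0.145 m and y of hanger0 in the frame of rail between -0.03 and 0.03 m and z of hanger0 in the frame of rail between 0.06 and 0.081 m and angle between each of hanger0, hanger1, hanger2's own z axis and vertical below 0.2 rad and linear speed of each of hanger0, hanger1, hanger2 below 0.05 m/s and x of hanger1 in the frame of rail between 0.02 and 0.145 m and y of hanger1 in the frame of rail between -0.03 and 0.03 m and z of hanger1 in the frame of rail between 0.06 and 0.081 m and x of hanger2 in the frame of rail between 0.02 and 0.145 m and y of hanger2 in the frame of rail between -0.03 and 0.03 m and z of hanger2 in the frame of rail between 0.06 and 0.081 m), for 0.2 s.
At the end, for the whole second after the job is handed in: Stubs all in the catch tray; scraper upright in its rest (within 14 mm across, 18 mm along); ear on the locked mark within 0.08 rad; every hanger hanging upright (within 0.2 rad) in the finished bay, its middle at least 15 mm past the second band; all at rest. Put back what gets knocked (all of step 1 and all of step 2 and all of step 3 and all of step 4); the robot touches nothing.
It fails at once if the fingers touch a stub that is still on the plate (the scraper must move it; a stub that has left the plate may be picked up) ((contact force between the fingers and chip0 above 0.3 N and z of chip0 in the frame of fixture above 0.036 m) or (contact force between the fingers and chip1 above 0.3 N and z of chip1 in the frame of fixture above 0.036 m) or (contact force between the fingers and chip2 above 0.3 N and z of chip2 in the frame of fixture above 0.036 m) or (contact force between the fingers and chip3 above 0.3 N and z of chip3 in the frame of fixture above 0.036 m) or (contact force between the fingers and chip4 above 0.3 N and z of chip4 in the frame of fixture above 0.036 m)).
It fails at once if the fingers hold a hanger lifted above the rail beyond the loading stretch (16 to 94 mm too high, within 30 mm beside the rail, past the first band): there it may only slide on the rail ((x of hanger0 in the frame of rail between -0.022 and 0.15 m and y of hanger0 in the frame of rail between -0.03 and 0.03 m and z of hanger0 in the frame of rail between 0.087 and 0.165 m and contact force between the fingers and hanger0 above 0.3 N) or (x of hanger1 in the frame of rail between -0.022 and 0.15 m and y of hanger1 in the frame of rail between -0.03 and 0.03 m and z of hanger1 in the frame of rail between 0.087 and 0.165 m and contact force between the fingers and hanger1 above 0.3 N) or (x of hanger2 in the frame of rail between -0.022 and 0.15 m and y of hanger2 in the frame of rail between -0.03 and 0.03 m and z of hanger2 in the frame of rail between 0.087 and 0.165 m and contact force between the fingers and hanger2 above 0.3 N)).
It fails at once if a hanger is hooked over the rail before the collar is locked (value of joint collar below 2 rad and ((x of hanger0 in the frame of rail between -0.15 and 0.15 m and y of hanger0 in the frame of rail between -0.015 and 0.015 m and z of hanger0 in the frame of rail between 0.06 and 0.12 m) or (x of hanger1 in the frame of rail between -0.15 and 0.15 m and y of hanger1 in the frame of rail between -0.015 and 0.015 m and z of hanger1 in the frame of rail between 0.06 and 0.12 m) or (x of hanger2 in the frame of rail between -0.15 and 0.15 m and y of hanger2 in the frame of rail between -0.015 and 0.015 m and z of hanger2 in the frame of rail between 0.06 and 0.12 m))).
It fails at once if a bystander (spool, jar, lens module, tape roll, screwdriver) is pushed more than 30 mm (distance of any of spool, jar, module0, module1, tape, driver from where it was at the start of the episode above 0.03 m).
Of chip0, chip1, chip2, chip3, chip4 only 3 to 5 are there at a start; the rules pass over those that are not, and their reading is None.
Of hanger0, hanger1, hanger2 only 2 to 3 are there at a start; the rules pass over those that are not, and their reading is None.
At some moment in a run one of scraper, hanger0, hanger1, hanger2 may be knocked a few centimetres aside while the robot is not near it.
It also fails if it takes over 210 s, if anything falls off the work surface, if the arm or the gripper's body presses on something with over 40 N, if the wrist force passes 120 N, or if a joint passes its speed limit or range.

ROBOT

A 6-joint arm with a two-finger parallel gripper is mounted at the origin on the work surface. World frame = base frame: x ahead of the robot, y to its left, z up, the work surface at z = 0. Lengths are in mm, angles in rad, forces in N, time in s.
With the tool pointing down it reaches from about 300 to 750 mm from the base axis. Payload 8.5 kg.
Tool frame: the origin (TCP) lies midway between the tips of the shut fingers; the grasp point (between the pads) lies 19 mm behind it; z points along the fingers, y is the direction in which the jaws open and shut (so a half turn about z gives the same grasp; the last joint's range is limited). The gripper opens to 88 mm and grips with 3 to 60 N. Pads are 18 mm wide; open, the fingers measure 123 mm over their backs; the gripper's body (75 mm by 187 mm) begins 45 mm behind the grasp point.
Start: joints at [-1.558, 0.381, 1.297, -0, 1.464, -0.215], TCP at [124.205, -535.774, 238.748] pointing down, gripper open.
Joint ranges: [-3.11, 3.11], [-0.89, 2.33], [0.22, 2.48], [-1.42, 4.56], [0.17, 2.85], [-2.88, 2.88]. Speed limits (rad/s): [2.39, 2.39, 3.14, 3.14, 3.14, 3.14].

INTERFACE

Orientations are given as a unit quaternion [x, y, z, w].
In Python, from cell import manip, cams, job_done gives the robot as it stands.
- The arm moves only by the tool drive_tool, never from a script. Its argument "targets" is a list of rows, each an object with "travel": the shift along the world's x, y, z in mm, a list of three; "twist": the turn, a rotation vector about the world's x, y, z in degrees, a list of three. A call has 1 to 20 rows; each row is the pose to reach, as a shift and turn from the pose measured when the call began; what a row does not reach only later rows make up. A row lasts 1/12 s, in which the tool goes at most 41.7 mm and 7.16 degrees, less where a joint would pass 70% of its speed; a pose out of reach is approached as far as the arm can. A call with a gripper value outside its range is refused whole. "hand" is the opening, from -1 (shut) to 1 (fully open), set as the call begins (left out, the last holds). The fingers move at their own pace and stop on an object; the grip force is fixed at half the most. Time passes only in rows, so rows that repeat a pose let the fingers close. It gives the time, the measured TCP pose, the force and the opening at its end, in the units of the state.
- manip.sense(): the state, without advancing time (a new reading comes with each control period).
- cams.snapshot(name): name is "side" or "top"; returns the picture (480x640x3 uint8, red, green, blue); there is no depth.
- cams.camera_model(name): a dict with "mtx" (3x3 intrinsics, pixels), "T" (4x4, takes a point from camera to world coordinates). Camera axes: x right, y down, z forward; pixel columns grow to the right and rows downward; lengths in mm; the calibration is good to about 2 mm. A picture is of the moment at which its call begins. camera_model takes no time and is no camera call.
- job_done(): hands the job in, once; it reports no verdict.
The state is a dict: "clock": time; "qpos": joint angles; "qvel": joint speeds; "joint_efforts": joint torques, N m; "eef_pos": TCP position; "orientation": TCP orientation; "ft_force": force on the tool from outside, world axes, zero at the start; "moment": the same for the moment, N m; "gripper_width": finger opening in mm.
Only numpy, scipy, OpenCV 4.12 (cv2) and the standard library are available. Lean on these libraries where they do the work, as an engineer would, in place of code of your own. Each camera call takes 0.05 s, during which the arm holds its last target.

## Working session

There is one attempt and no reset: what is moved stays moved. The work goes in short steps, Python scripts to look and compute and a tool call to move; the robot and the scene stay as the last step left them, time stands still between calls to the robot, and variables do not carry over. Pictures are saved under pics/ and viewed, and the job is handed in when it is done.

Besides the shell and the picture viewer there is one more tool, called after "Emit:" by a JSON object that holds its "api" and its "payload", one argument or row to a line. drive_tool: Moves the arm, as the interface text tells. Its arguments: {"type":"object","properties":{"targets":{"type":"array","items":{"type":"object","properties":{"travel":{"type":"array","items":{"type":"number"}},"twist":{"type":"array","items":{"type":"number"}}}}},"hand":{"type":"number"}},"required":["targets"]}

```bash
mkdir -p pics; ls; cat > h.py <<'E'
import numpy as np, cv2
from cell import manip, cams, job_done
def snap(n,f):
    im=cams.snapshot(n); cv2.imwrite('pics/'+f+'.png',im[:,:,::-1]); return im
def proj(n,P):
    m=cams.camera_model(n);K=np.array(m['mtx']);T=np.linalg.inv(np.array(m['T']))
    p=np.atleast_2d(P)@T[:3,:3].T+T[:3,3]; q=p@K.T; return q[:,:2]/q[:,2:]
def ray(n,uv,z):
    m=cams.camera_model(n);K=np.array(m['mtx']);T=np.array(m['T'])
    uv=np.atleast_2d(np.array(uv,float)); d=np.c_[uv,np.ones(len(uv))]@np.linalg.inv(K).T@T[:3,:3].T
    o=T[:3,3]; return o+d*((z-o[2])/d[:,2])[:,None]
E
python3 - <<'E'
from h import *
for n in('top','side'):
    snap(n,n+'0'); m=cams.camera_model(n); print(n,np.round(m['mtx'],1).tolist(),np.round(m['T'],3).tolist())
s=manip.sense();print({k:np.round(v,3).tolist() for k,v in s.items()})
E
```

```text
pics
top [[549.3, 0.0, 330.2], [0.0, 549.3, 242.6], [0.0, 0.0, 1.0]] [[-0.019, -0.995, 0.102, 396.512], [-1.0, 0.017, -0.019, -26.003], [0.018, -0.102, -0.995, 1383.186], [0.0, 0.0, 0.0, 1.0]]
side [[509.9, 0.0, 317.8], [0.0, 509.9, 247.5], [0.0, 0.0, 1.0]] [[-0.965, -0.108, 0.24, 299.697], [-0.263, 0.457, -0.85, 776.079], [-0.018, -0.883, -0.47, 541.012], [0.0, 0.0, 0.0, 1.0]]
{'clock': 0.1, 'qpos': [-1.558, 0.381, 1.298, 0.0, 1.464, -0.215], 'qvel': [-0.002, 0.0, -0.002, -0.001, -0.0, -0.0], 'joint_efforts': [0.003, -43.865, -22.491, 0.071, 0.034, -0.0], 'eef_pos': [124.202, -535.544, 238.219], 'orientation': [0.994, 0.114, 0.0, -0.001], 'ft_force': [-0.508, 0.402, 0.421], 'moment': [-0.005, -0.057, -0.014], 'gripper_width': 88.14}
```

View pics/top0.png

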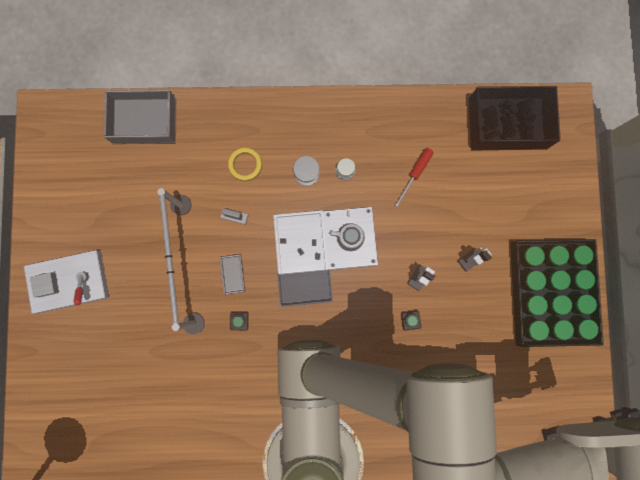

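View pics/side0.png

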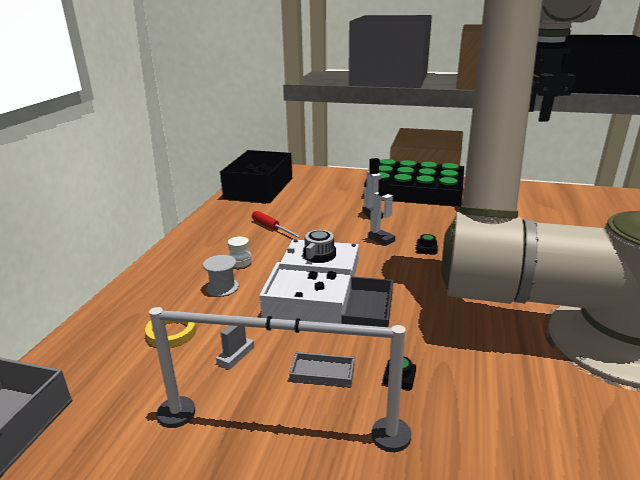

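```bash
python3 - <<'E'
import cv2
a=cv2.imread('pics/top0.png')
cv2.imwrite('pics/c1.png',cv2.resize(a[195:315,210:390],None,fx=4.4,fy=4.4,interpolation=cv2.INTER_CUBIC))
cv2.imwrite('pics/c2.png',cv2.resize(a[235:305,400:500],None,fx=6,fy=6,interpolation=cv2.INTER_CUBIC))
cv2.imwrite('pics/c3.png',cv2.resize(a[180:340,140:260],None,fx=3.7,fy=3.7,interpolation=cv2.INTER_CUBIC))
b=cv2.imread('pics/side0.png')
cv2.imwrite('pics/c4.png',cv2.resize(b[220:370,210:410],None,fx=4,fy=4,interpolation=cv2.INTER_CUBIC))
cv2.imwrite('pics/c5.png',cv2.resize(b[145:265,350:450],None,fx=5,fy=5,interpolation=cv2.INTER_CUBIC))
E
```

```text
(no output)
```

View pics/c1.png

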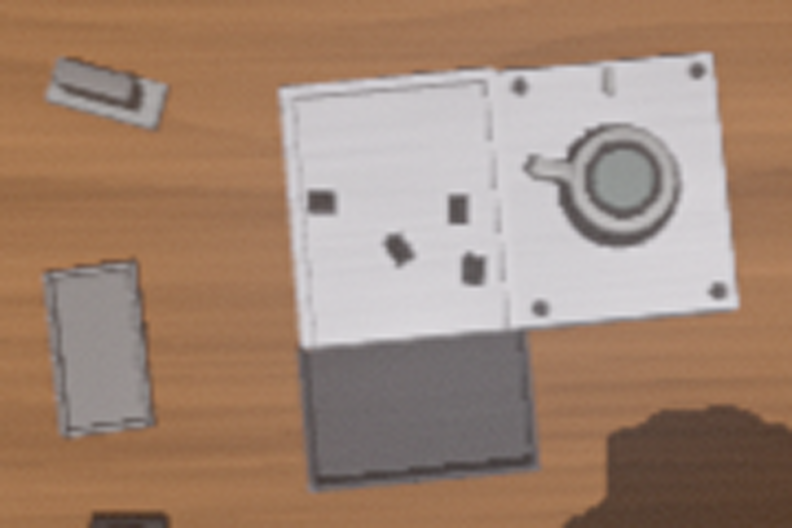

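View pics/c2.png

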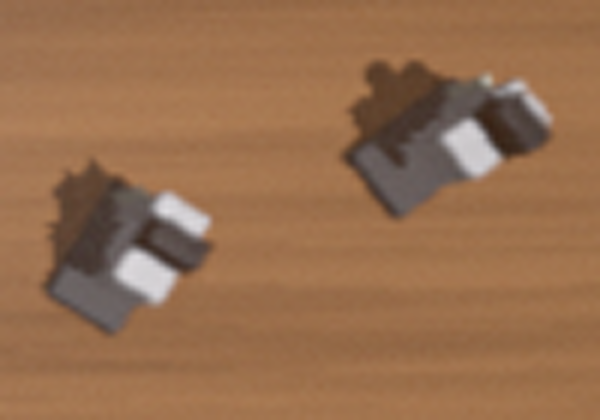

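View pics/c3.png

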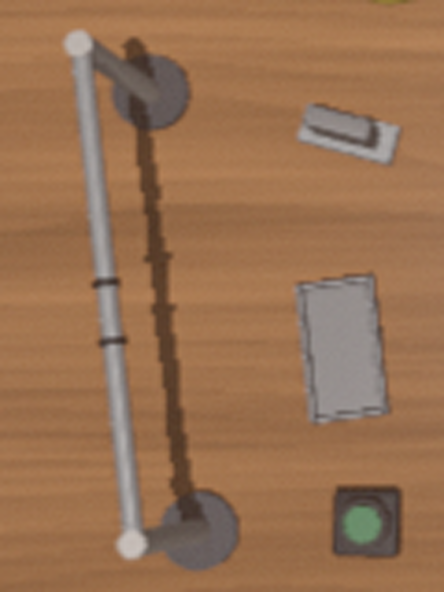

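View pics/c4.png

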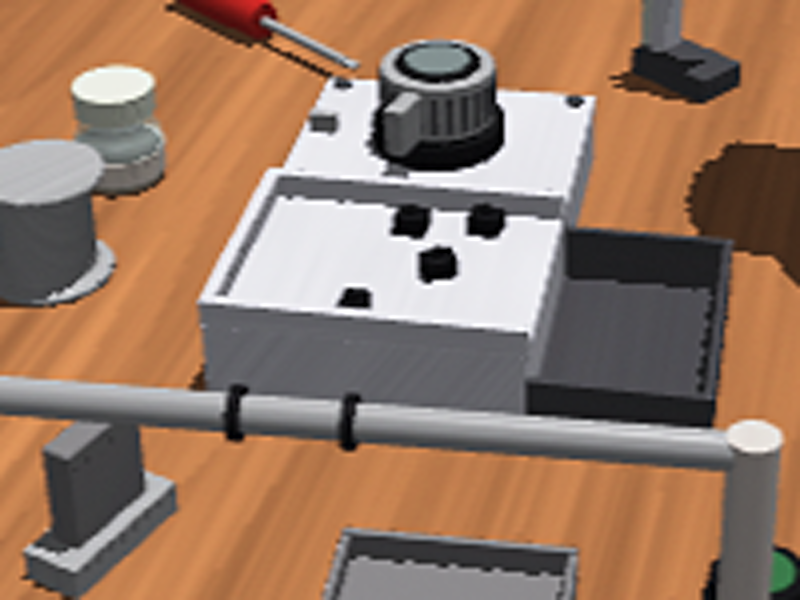

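View pics/c5.png

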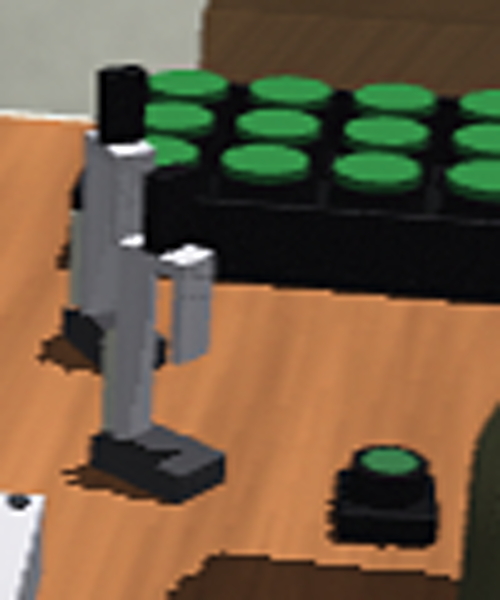

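```bash
cat > m.py <<'E'
from h import *
def c1(*p): return np.array(p)/4.4+[210,195]-0.5+0.11
def c2(*p): return np.array(p)/6+[400,235]-0.42
def c3(*p): return np.array(p)/3.7+[140,180]-0.37
R=lambda uv,z: ray('top',uv,z)[:,:2]
E
python3 - <<'E'
from m import *
np.set_printoptions(precision=1,suppress=True)
# fixture fit (Umeyama rigid)
F=np.array([[80,-118],[-65,-118],[80,125],[-65,125]],float)
W=np.vstack([R(c1([712,53]),40),R(c1([738,306]),40),R(c1([279,88]),52),R(c1([301,348]),52)])
f=F-F.mean(0);w=W-W.mean(0)
th=np.arctan2((f[:,0]*w[:,1]-f[:,1]*w[:,0]).sum(),(f*w).sum())
Rm=np.array([[np.cos(th),-np.sin(th)],[np.sin(th),np.cos(th)]]);t=W.mean(0)-Rm@F.mean(0)
print('fix',t,th,(F@Rm.T+t-W).tolist())
inv=lambda p:(p-t)@Rm
print('collar',Rm@[8,-58]+t,'meas',R(c1([622,182]),83))
print('ear tip (fix)',inv(R(c1([531,166]),83)), 'mark',inv(R(c1([608,80]),50)))
print('chips fix',inv(R(c1([321,202],[399,249],[458,209],[473,269]),45)))
print('tray corners fix',inv(R(c1([536,468],[313,489]),30)))
P=R(c3([78,43],[132,544]),176);print('posts',P,np.hypot(*(P[0]-P[1])))
print('bands',R(c3([104,282],[112,341]),176))
rc=R(c3([297,285],[373,275],[387,410],[311,421]),16);print('rest',rc.mean(0),rc)
print(np.degrees(np.arctan2(*(rc[0]-rc[3])[::-1])),np.degrees(np.arctan2(*(rc[1]-rc[0])[::-1])))
print('driver etc')
E
```

```text
fix [534.3 -44.4] 0.07645062555110181 [[0.7500060416971337, 0.3190124502017966], [-0.9023788706619484, -0.04445937124089028], [0.04846453316883981, -0.0377384502085647], [0.10390829579603178, -0.2368146287523274]]
collar [ 546.7 -101.6] meas [[ 545.2 -101.4]]
ear tip (fix) [[19.7 -9.3]] mark [[ 67.8 -57.7]]
chips fix [[ 15.1 107.8]
 [-15.1  67. ]
 [  4.1  32.3]
 [-30.   27.1]]
tray corners fix [[-142.8    2.5]
 [-142.5  126.9]]
posts [[641.5 324.2]
 [343.4 289.1]] 300.2016190454037
bands [[497.5 307.1]
 [462.4 302. ]]
rest [464. 192.] [[506.6 222.2]
 [512.4 171.2]
 [421.7 162.1]
 [415.3 212.7]]
5.919294165120651 -83.44654790210403
driver etc
```

```bash
python3 - <<'E'
import cv2
a=cv2.imread('pics/top0.png');b=cv2.imread('pics/side0.png')
cv2.imwrite('pics/d1.png',cv2.resize(a[195:235,210:260],None,fx=14,fy=14,interpolation=cv2.INTER_CUBIC))
cv2.imwrite('pics/d2.png',cv2.resize(b[310:370,205:265],None,fx=10,fy=10,interpolation=cv2.INTER_CUBIC))
E
```

```text
(no output)
```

View pics/d1.png

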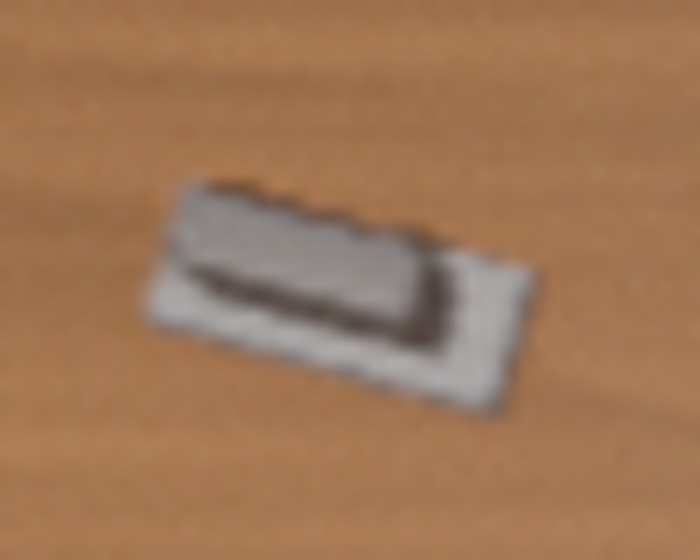

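View pics/d2.png

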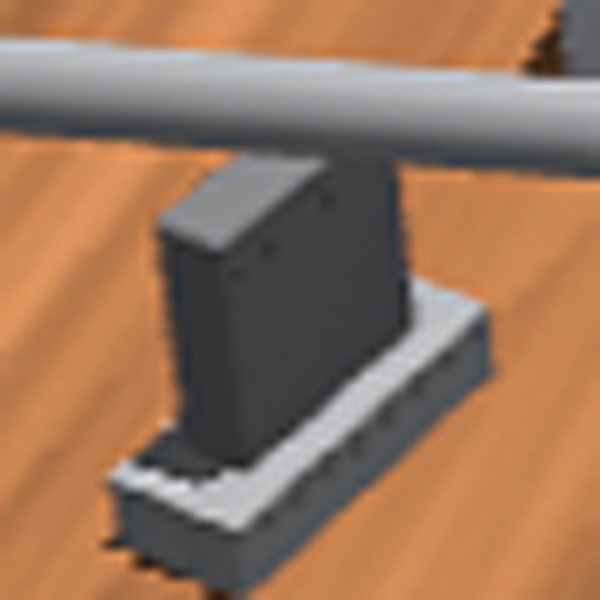

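```bash
python3 - <<'E'
import cv2
a=cv2.imread('pics/top0.png');b=cv2.imread('pics/side0.png')
cv2.imwrite('pics/d3.png',cv2.resize(b[150:250,355:405],None,fx=6,fy=6,interpolation=cv2.INTER_CUBIC))
cv2.imwrite('pics/d4.png',cv2.resize(a[240:300,400:500],None,fx=8,fy=8,interpolation=cv2.INTER_CUBIC))
E
```

```text
(no output)
```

View pics/d3.png

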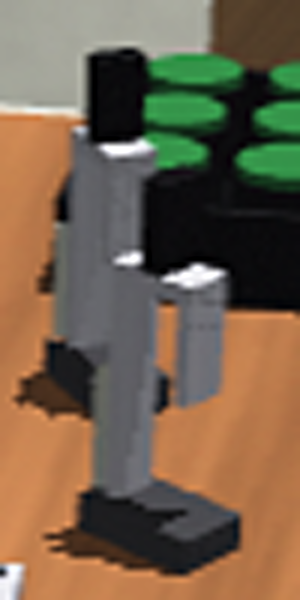

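View pics/d4.png

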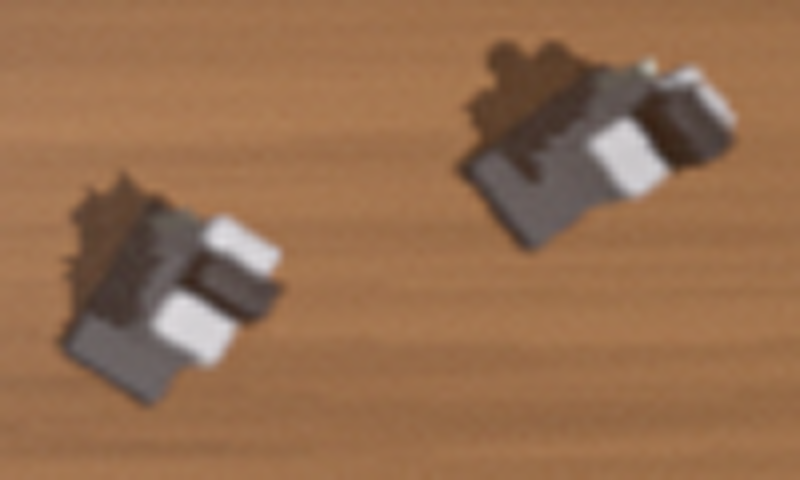

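```bash
cat >> m.py <<'E'
def d4(*p): return np.array(p)/8+[400,240]-0.44
def d1(*p): return np.array(p)/14+[210,195]-0.46
E
python3 - <<'E'
from m import *
np.set_printoptions(precision=1,suppress=True)
for nm,p,foot in(('A',[[222,213],[283,255],[210,367],[150,325]],[[65,342],[152,403]]),('B',[[690,66],[738,115],[633,198],[588,148]],[[462,170],[530,248]])):
    P=R(d4(*p),113);print(nm,P.mean(0),'sizes',[np.hypot(*(P[i]-P[i-1])) for i in range(4)])
    d=(P[0]+P[1]-P[2]-P[3]);print('yaw',np.degrees(np.arctan2(d[1],d[0])), np.degrees(np.arctan2(*(P[3]-P[2])[::-1])), np.degrees(np.arctan2(*(P[0]-P[1])[::-1])))
    Q=R(d4(*foot),16);e=Q[0]-Q[1];ya=np.arctan2(e[1],e[0])-np.pi/2
    print('foot',np.hypot(*e),np.degrees(ya),'centre',Q.mean(0)+28*np.array([np.cos(ya),np.sin(ya)]))
S=R(d1([145,318],[498,412],[540,265]),14);print('scr',(S[0]+S[2])/2,[np.hypot(*(S[i]-S[i+1])) for i in(0,1)])
print(np.degrees(np.arctan2(*(S[0]-S[1])[::-1])))
Fn=R(d1([187,185],[430,238],[408,318],[168,255]),60);print('fin',Fn.mean(0),np.degrees(np.arctan2(*(Fn[3]-Fn[2])[::-1])),np.degrees(np.arctan2(*(Fn[0]-Fn[1])[::-1])),np.hypot(*(Fn[3]-Fn[2])))
E
```

```text
A [ 445.9 -272.9] sizes [np.float64(38.939042450883115), np.float64(21.342831319437792), np.float64(39.070504538843586), np.float64(21.042465148463798)]
yaw -34.81712240901776 53.7626452193757 54.13563628084218
foot 32.84400639370398 -36.2453270842539 centre [ 447.2 -273.8]
B [ 489.5 -405. ] sizes [np.float64(38.86736359226455), np.float64(19.785716453956827), np.float64(39.71252749821136), np.float64(19.360857412754868)]
yaw -53.16540795622305 40.145511942665934 42.529449957215704
foot 32.03922184428803 -50.688909805511784 centre [ 491.1 -402.2]
scr [610.1 187.4] [np.float64(65.57868849178188), np.float64(27.571576346102727)]
74.0322734581559
fin [610.5 187.9] 74.23122259805886 76.64434849591069 43.089545804563144
```

Emit:
{"api": "drive_tool", "payload": {
  "targets": [
    {"travel": [28, 41, 0], "twist": [0, 0, 5]},
    {"travel": [50, 75, 0], "twist": [0, 0, 10]},
    {"travel": [72, 107, 0], "twist": [0, 0, 15]},
    {"travel": [94, 140, 0], "twist": [0, 0, 20]},
    {"travel": [116, 173, 0], "twist": [0, 0, 25]},
    {"travel": [138, 206, 0], "twist": [0, 0, 30]},
    {"travel": [160, 239, 0], "twist": [0, 0, 35]},
    {"travel": [182, 271, 0], "twist": [0, 0, 40]},
    {"travel": [204, 304, 0], "twist": [0, 0, 45]},
    {"travel": [226, 337, 0], "twist": [0, 0, 50]},
    {"travel": [248, 369, 0], "twist": [0, 0, 55]},
    {"travel": [270, 402, 0], "twist": [0, 0, 60]},
    {"travel": [292, 435, 0], "twist": [0, 0, 62]},
    {"travel": [314, 467, 0], "twist": [0, 0, 62]},
    {"travel": [336, 500, 0], "twist": [0, 0, 62]},
    {"travel": [358, 533, 0], "twist": [0, 0, 62]},
    {"travel": [380, 565, 0], "twist": [0, 0, 62]},
    {"travel": [402, 598, 0], "twist": [0, 0, 62]},
    {"travel": [424, 631, 0], "twist": [0, 0, 62]},
    {"travel": [446, 664, 0], "twist": [0, 0, 62]}
  ],
  "hand": 0.2
}}

```text
clock: 1.77
eef_pos: [570.8, 130.5, 237.9]
orientation: [0.793, 0.609, -0.001, -0.001]
ft_force: [0.4, -0.9, 0.6]
gripper_width: 52.5
```

Emit:
{"api": "drive_tool", "payload": {
  "targets": [
    {"travel": [20, 28, -40], "twist": [0, 0, 0]},
    {"travel": [39.5, 57, -80], "twist": [0, 0, 0]},
    {"travel": [39.5, 57, -120], "twist": [0, 0, 0]},
    {"travel": [39.5, 57, -145], "twist": [0, 0, 0]},
    {"travel": [39.5, 57, -145], "twist": [0, 0, 0]},
    {"travel": [39.5, 57, -145], "twist": [0, 0, 0]}
  ]
}}

```text
clock: 2.27
eef_pos: [609.4, 187.4, 91.5]
orientation: [0.793, 0.609, -0.003, -0.002]
ft_force: [-0.0, 0.0, 1.4]
gripper_width: 52.7
```

```bash
python3 - <<'E'
from h import *
snap('top','top1');snap('side','side1')
E
```

```text
(no output)
```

View pics/top1.png

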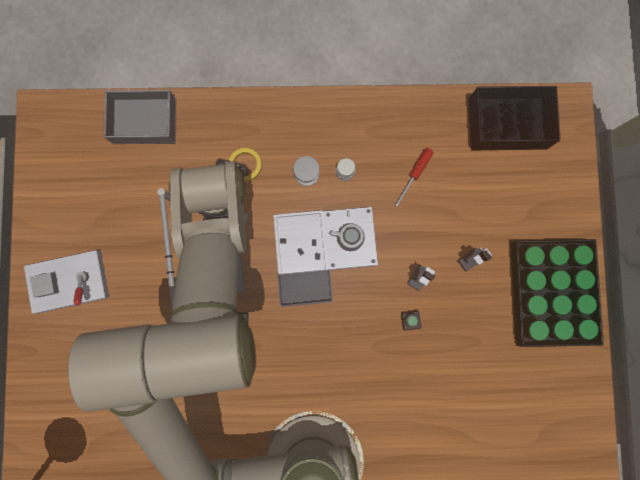

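View pics/side1.png

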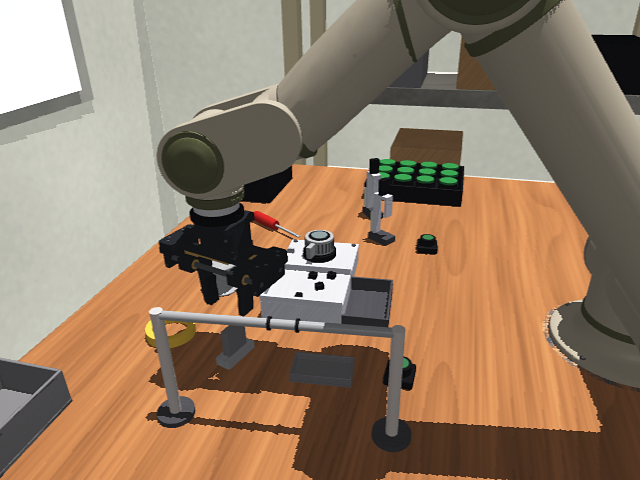

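Emit:
{"api": "drive_tool", "payload": {
  "targets": [
    {"travel": [0.8, 0.2, -30], "twist": [0, 0, 0]},
    {"travel": [0.8, 0.2, -55], "twist": [0, 0, 0]},
    {"travel": [0.8, 0.2, -67], "twist": [0, 0, 0]},
    {"travel": [0.8, 0.2, -67], "twist": [0, 0, 0]},
    {"travel": [0.8, 0.2, -67], "twist": [0, 0, 0]}
  ]
}}

```text
clock: 2.78
eef_pos: [612.9, 187.2, 30.4]
orientation: [0.793, 0.609, 0.002, 0.001]
ft_force: [1.1, -0.4, 0.1]
gripper_width: 53.3
```

Emit:
{"api": "drive_tool", "payload": {
  "targets": [
    {"travel": [0, 0, 0], "twist": [0, 0, 0]},
    {"travel": [0, 0, 0], "twist": [0, 0, 0]},
    {"travel": [0, 0, 0], "twist": [0, 0, 0]},
    {"travel": [0, 0, 0], "twist": [0, 0, 0]},
    {"travel": [0, 0, 0], "twist": [0, 0, 0]},
    {"travel": [0, 0, 0], "twist": [0, 0, 0]},
    {"travel": [0, 0, 0], "twist": [0, 0, 0]}
  ],
  "hand": -1
}}

```text
clock: 3.37
eef_pos: [612.9, 187.3, 30.5]
orientation: [0.793, 0.609, 0.002, 0.001]
ft_force: [-1.8, -0.0, 1.5]
gripper_width: 13.7
```

Emit:
{"api": "drive_tool", "payload": {
  "targets": [
    {"travel": [0, 0, 35], "twist": [0, 0, 0]},
    {"travel": [0, 0, 70], "twist": [0, 0, 5]},
    {"travel": [-3, -20, 90], "twist": [0, 0, 10]},
    {"travel": [-10, -50, 90], "twist": [0, 0, 15]},
    {"travel": [-17, -85, 90], "twist": [0, 0, 19.4]},
    {"travel": [-25, -120, 90], "twist": [0, 0, 19.4]},
    {"travel": [-32, -155, 90], "twist": [0, 0, 19.4]},
    {"travel": [-37.4, -181.4, 85], "twist": [0, 0, 19.4]},
    {"travel": [-37.4, -181.4, 75], "twist": [0, 0, 19.4]},
    {"travel": [-37.4, -181.4, 70], "twist": [0, 0, 19.4]},
    {"travel": [-37.4, -181.4, 70], "twist": [0, 0, 19.4]}
  ]
}}

```text
clock: 4.28
eef_pos: [574.8, 6.4, 99.0]
orientation: [0.679, 0.734, 0.001, -0.001]
ft_force: [-0.2, 0.0, -2.5]
gripper_width: 13.4
```

```bash
python3 - <<'E'
from h import *
b=snap('side','side2');a=snap('top','top2')
cv2.imwrite('pics/e1.png',cv2.resize(b[160:340,200:420,::-1],None,fx=3.3,fy=3.3,interpolation=cv2.INTER_CUBIC))
E
```

```text
(no output)
```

View pics/e1.png

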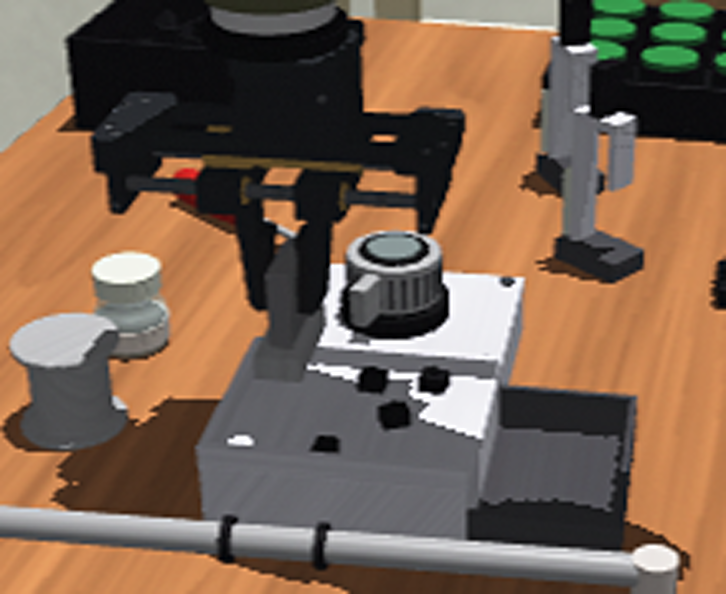

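Emit:
{"api": "drive_tool", "payload": {
  "targets": [
    {"travel": [0.5, 0, -12], "twist": [0, 0, 0]},
    {"travel": [0.5, 0, -22], "twist": [0, 0, 0]},
    {"travel": [0.5, 0, -27], "twist": [0, 0, 0]},
    {"travel": [0.5, 0, -27], "twist": [0, 0, 0]},
    {"travel": [0.5, 0, -27], "twist": [0, 0, 0]}
  ]
}}

```text
clock: 4.8
eef_pos: [576.1, 7.3, 73.2]
orientation: [0.679, 0.735, 0.002, -0.0]
ft_force: [-0.2, -0.1, -2.6]
gripper_width: 13.7
```

Emit:
{"api": "drive_tool", "payload": {
  "targets": [
    {"travel": [0, -1, -2], "twist": [0, 0, 0]},
    {"travel": [0, -1, -2.5], "twist": [0, 0, 0]},
    {"travel": [-8, -1.6, -2.5], "twist": [0, 0, 0]},
    {"travel": [-16, -2.2, -2.5], "twist": [0, 0, 0]},
    {"travel": [-24, -2.8, -2.5], "twist": [0, 0, 0]},
    {"travel": [-32, -3.4, -2.5], "twist": [0, 0, 0]},
    {"travel": [-40, -4, -2.5], "twist": [0, 0, 0]},
    {"travel": [-48, -4.7, -2.5], "twist": [0, 0, 0]},
    {"travel": [-56, -5.3, -2.5], "twist": [0, 0, 0]},
    {"travel": [-64, -5.9, -2.5], "twist": [0, 0, 0]},
    {"travel": [-72, -6.5, -2.5], "twist": [0, 0, 0]},
    {"travel": [-80, -7.1, -2.5], "twist": [0, 0, 0]},
    {"travel": [-88, -7.7, -2.5], "twist": [0, 0, 0]},
    {"travel": [-96, -8.3, -2.5], "twist": [0, 0, 0]},
    {"travel": [-104, -9, -2.5], "twist": [0, 0, 0]},
    {"travel": [-112, -9.6, -2.5], "twist": [0, 0, 0]},
    {"travel": [-118, -10, -2.5], "twist": [0, 0, 0]},
    {"travel": [-122, -10.4, -2.5], "twist": [0, 0, 0]},
    {"travel": [-122, -10.4, -2.5], "twist": [0, 0, 0]}
  ]
}}

```text
clock: 6.38
eef_pos: [453.3, -3.1, 70.7]
orientation: [0.679, 0.734, 0.002, -0.0]
ft_force: [0.3, -0.2, -2.6]
gripper_width: 13.5
```

```bash
python3 - <<'E'
from h import *
b=snap('side','side3')
cv2.imwrite('pics/e2.png',cv2.resize(b[160:340,200:420,::-1],None,fx=3.3,fy=3.3,interpolation=cv2.INTER_CUBIC))
E
```

```text
(no output)
```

View pics/e2.png

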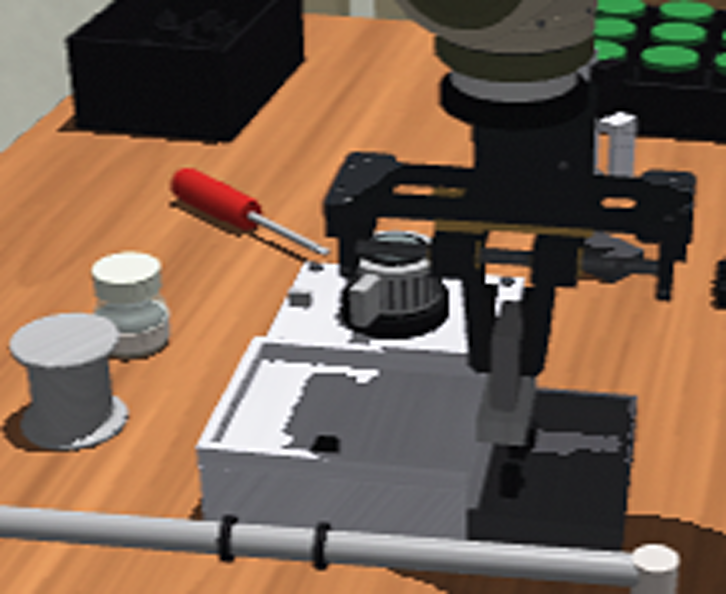

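Emit:
{"api": "drive_tool", "payload": {
  "targets": [
    {"travel": [0, 0, 25], "twist": [0, 0, 0]},
    {"travel": [20, 10, 40], "twist": [0, 0, 0]},
    {"travel": [50, 25, 40], "twist": [0, 0, 0]},
    {"travel": [80, 38, 40], "twist": [0, 0, 0]},
    {"travel": [110, 48.3, 40], "twist": [0, 0, 0]},
    {"travel": [124.3, 48.3, 40], "twist": [0, 0, 0]},
    {"travel": [124.3, 48.3, 40], "twist": [0, 0, 0]},
    {"travel": [124.3, 48.3, 25], "twist": [0, 0, 0]},
    {"travel": [124.3, 48.3, 10], "twist": [0, 0, 0]},
    {"travel": [124.3, 48.3, 3], "twist": [0, 0, 0]},
    {"travel": [124.3, 48.3, 1], "twist": [0, 0, 0]},
    {"travel": [124.3, 48.3, 0.5], "twist": [0, 0, 0]},
    {"travel": [124.3, 48.3, 0.5], "twist": [0, 0, 0]}
  ]
}}

```text
clock: 7.52
eef_pos: [578.4, 45.0, 71.8]
orientation: [0.679, 0.734, 0.002, 0.0]
ft_force: [0.2, -0.1, -2.3]
gripper_width: 14.0
```

```bash
python3 - <<'E'
from h import *
b=snap('side','side4');a=snap('top','top4')
o=np.vstack([cv2.resize(b[200:340,200:420,::-1],None,fx=2.7,fy=2.7,interpolation=cv2.INTER_CUBIC)[:370,:590],cv2.resize(a[200:310,260:400,::-1],None,fx=4.22,fy=4.22)[:220,:590]]) if 0 else cv2.resize(b[180:340,200:420,::-1],None,fx=3.4,fy=3.4,interpolation=cv2.INTER_CUBIC)
cv2.imwrite('pics/e3.png',o)
E
```

```text
(no output)
```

View pics/e3.png

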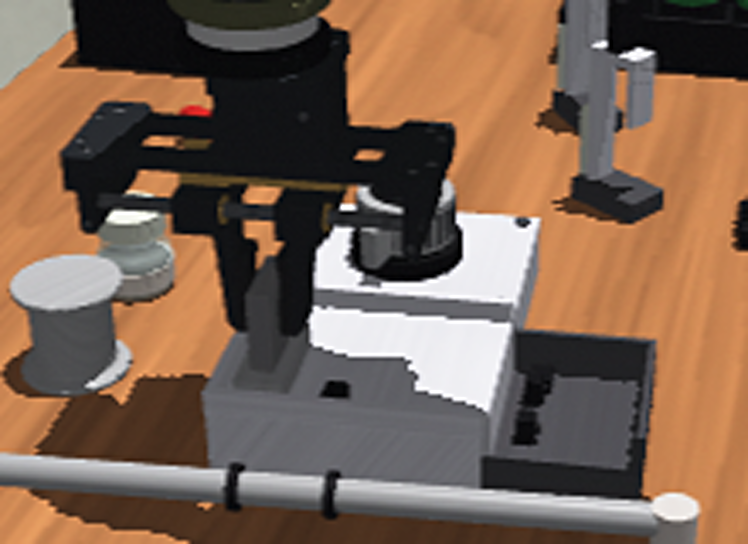

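Three stubs lie in the tray near the plate edge; the scraper is inside the channel behind the last stub. Wipe lane 2.

Emit:
{"api": "drive_tool", "payload": {
  "targets": [
    {"travel": [-8, -0.6, -0.8], "twist": [0, 0, 0]},
    {"travel": [-16, -1.2, -1], "twist": [0, 0, 0]},
    {"travel": [-24, -1.8, -1], "twist": [0, 0, 0]},
    {"travel": [-32, -2.4, -1], "twist": [0, 0, 0]},
    {"travel": [-40, -3, -1], "twist": [0, 0, 0]},
    {"travel": [-48, -3.7, -1], "twist": [0, 0, 0]},
    {"travel": [-56, -4.3, -1], "twist": [0, 0, 0]},
    {"travel": [-64, -4.9, -1], "twist": [0, 0, 0]},
    {"travel": [-72, -5.5, -1], "twist": [0, 0, 0]},
    {"travel": [-80, -6.1, -1], "twist": [0, 0, 0]},
    {"travel": [-88, -6.7, -1], "twist": [0, 0, 0]},
    {"travel": [-96, -7.3, -1], "twist": [0, 0, 0]},
    {"travel": [-104, -8, -1], "twist": [0, 0, 0]},
    {"travel": [-112, -8.6, -1], "twist": [0, 0, 0]},
    {"travel": [-120, -9.2, -1], "twist": [0, 0, 0]},
    {"travel": [-128, -9.8, -1], "twist": [0, 0, 0]},
    {"travel": [-128, -9.8, -1], "twist": [0, 0, 0]}
  ]
}}

```text
clock: 9.03
eef_pos: [448.8, 35.3, 71.0]
orientation: [0.679, 0.734, 0.002, -0.0]
ft_force: [-0.2, -0.1, -3.0]
gripper_width: 13.9
```

Emit:
{"api": "drive_tool", "payload": {
  "targets": [
    {"travel": [0, 0, 30], "twist": [0, 0, 0]},
    {"travel": [0, 20, 60], "twist": [0, 0, 0]},
    {"travel": [0, 55, 60], "twist": [0, 0, 0]},
    {"travel": [0, 90, 60], "twist": [0, 0, 0]},
    {"travel": [5, 125, 60], "twist": [0, 0, 2]},
    {"travel": [10, 155, 60], "twist": [0, 0, 2]},
    {"travel": [10, 155, 60], "twist": [0, 0, 2]}
  ]
}}

```text
clock: 9.62
eef_pos: [459.3, 194.4, 131.1]
orientation: [0.664, 0.747, 0.003, -0.0]
ft_force: [-1.9, 0.3, -2.4]
gripper_width: 13.6
```

```bash
python3 - <<'E'
from h import *
b=snap('side','side5');a=snap('top','top5')
cv2.imwrite('pics/e4.png',cv2.resize(b[180:410,200:420,::-1],None,fx=2.6,fy=2.6,interpolation=cv2.INTER_CUBIC))
cv2.imwrite('pics/e5.png',cv2.resize(a[180:320,210:390,::-1],None,fx=4.2,fy=4.2,interpolation=cv2.INTER_CUBIC))
E
```

```text
(no output)
```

View pics/e4.png

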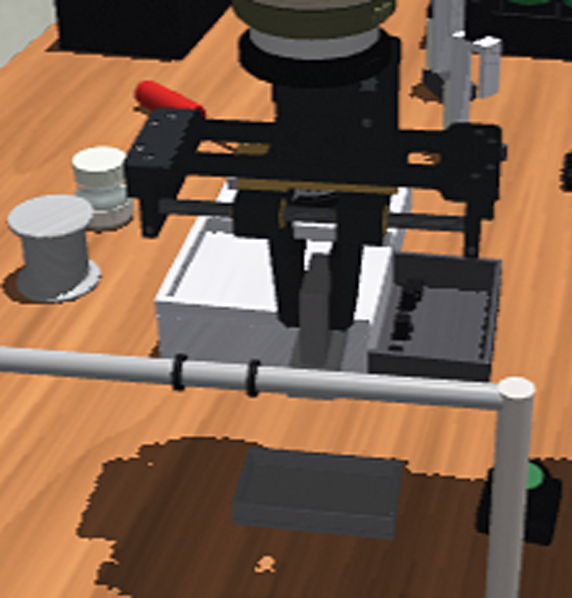

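View pics/e5.png

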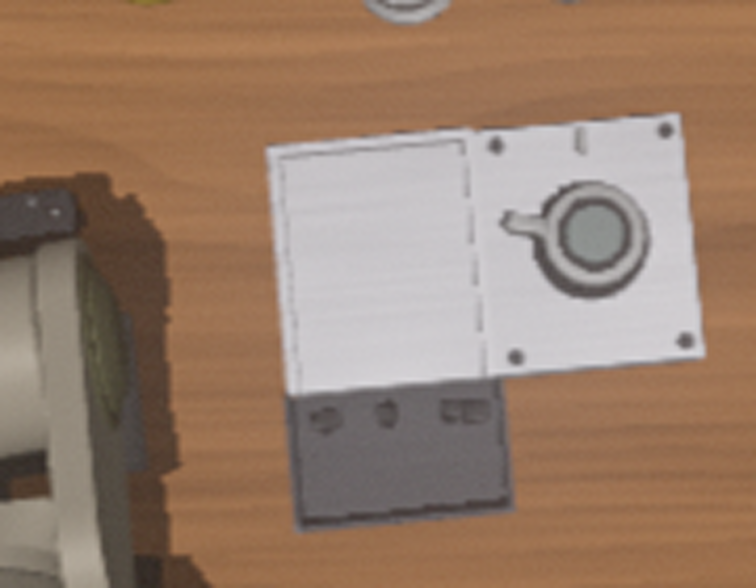

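Emit:
{"api": "drive_tool", "payload": {
  "targets": [
    {"travel": [2, -3, 0], "twist": [0, 0, -7]},
    {"travel": [4.7, -5.4, 0], "twist": [0, 0, -14]},
    {"travel": [4.7, -5.4, 0], "twist": [0, 0, -21]},
    {"travel": [4.7, -5.4, 0], "twist": [0, 0, -28]},
    {"travel": [4.7, -5.4, 0], "twist": [0, 0, -35]},
    {"travel": [4.7, -5.4, 0], "twist": [0, 0, -42]},
    {"travel": [4.7, -5.4, 0], "twist": [0, 0, -49]},
    {"travel": [4.7, -5.4, 0], "twist": [0, 0, -56]},
    {"travel": [4.7, -5.4, 0], "twist": [0, 0, -63]},
    {"travel": [4.7, -5.4, 0], "twist": [0, 0, -70]},
    {"travel": [4.7, -5.4, 0], "twist": [0, 0, -77]},
    {"travel": [4.7, -5.4, 0], "twist": [0, 0, -84]},
    {"travel": [4.7, -5.4, 0], "twist": [0, 0, -90.4]},
    {"travel": [4.7, -5.4, 0], "twist": [0, 0, -90.4]},
    {"travel": [4.7, -5.4, 0], "twist": [0, 0, -90.4]}
  ]
}}

```text
clock: 10.97
eef_pos: [463.5, 184.7, 130.8]
orientation: [0.998, 0.055, 0.001, 0.001]
ft_force: [-0.2, 0.7, -2.3]
gripper_width: 14.2
```

```bash
python3 - <<'E'
from h import *
b=snap('side','side6');snap('top','top6')
E
```

```text
(no output)
```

View pics/side6.png

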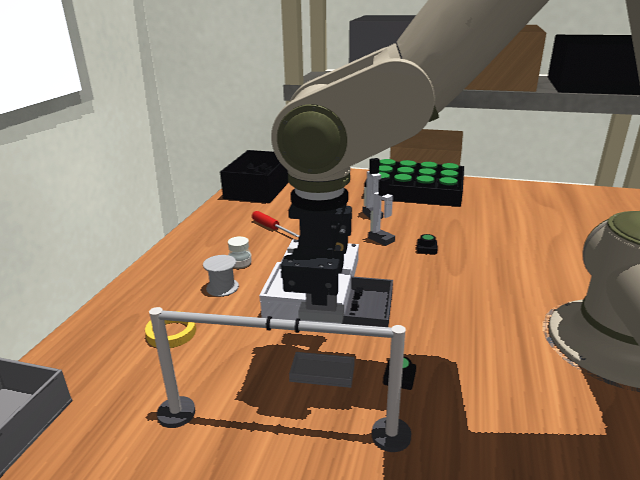

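View pics/top6.png

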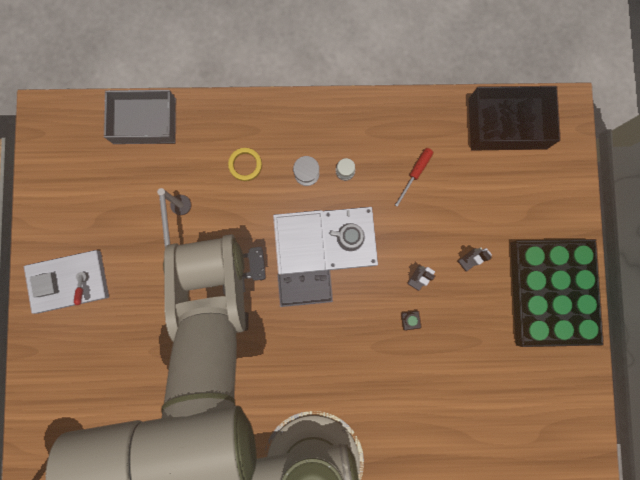

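Emit:
{"api": "drive_tool", "payload": {
  "targets": [
    {"travel": [0.5, 3.5, -20], "twist": [0, 0, 0]},
    {"travel": [0.5, 3.5, -45], "twist": [0, 0, 0]},
    {"travel": [0.5, 3.5, -65], "twist": [0, 0, 0]},
    {"travel": [0.5, 3.5, -75], "twist": [0, 0, 0]},
    {"travel": [0.5, 3.5, -75], "twist": [0, 0, 0]},
    {"travel": [0.5, 3.5, -75], "twist": [0, 0, 0]}
  ]
}}

```text
clock: 11.57
eef_pos: [464.0, 188.4, 55.8]
orientation: [0.998, 0.056, 0.001, 0.001]
ft_force: [-0.6, -1.0, -1.9]
gripper_width: 13.5
```

```bash
python3 - <<'E'
from h import *
b=snap('side','side7');a=snap('top','top7')
cv2.imwrite('pics/e6.png',cv2.resize(b[220:410,220:420,::-1],None,fx=3,fy=3,interpolation=cv2.INTER_CUBIC))
E
```

```text
(no output)
```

View pics/e6.png

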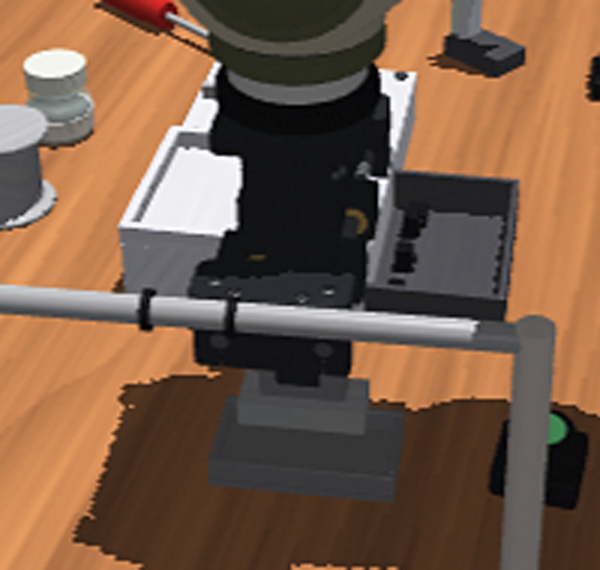

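Scraper hangs centred over the rest, clear of the rail. Lower the last 20 mm, then release.

Emit:
{"api": "drive_tool", "payload": {
  "targets": [
    {"travel": [0, 0, -10], "twist": [0, 0, 0]},
    {"travel": [0, 0, -17], "twist": [0, 0, 0]},
    {"travel": [0, 0, -20], "twist": [0, 0, 0]},
    {"travel": [0, 0, -21], "twist": [0, 0, 0]},
    {"travel": [0, 0, -21], "twist": [0, 0, 0]}
  ]
}}

```text
clock: 12.08
eef_pos: [464.6, 188.6, 35.7]
orientation: [0.998, 0.056, 0.002, 0.001]
ft_force: [-0.4, -0.6, -2.0]
gripper_width: 13.8
```

Emit:
{"api": "drive_tool", "payload": {
  "targets": [
    {"travel": [0, 0, 0], "twist": [0, 0, 0]},
    {"travel": [0, 0, 0], "twist": [0, 0, 0]},
    {"travel": [0, 0, 0], "twist": [0, 0, 0]},
    {"travel": [0, 0, 0], "twist": [0, 0, 0]}
  ],
  "hand": -0.1
}}

```text
clock: 12.42
eef_pos: [464.8, 188.6, 36.0]
orientation: [0.998, 0.056, 0.002, 0.001]
ft_force: [-0.3, 0.3, -0.4]
gripper_width: 37.7
```

Emit:
{"api": "drive_tool", "payload": {
  "targets": [
    {"travel": [0, 0, 20], "twist": [0, 0, 0]},
    {"travel": [0, 0, 55], "twist": [0, 0, 0]},
    {"travel": [0, 0, 95], "twist": [0, 0, 0]},
    {"travel": [0, 0, 135], "twist": [0, 0, 0]},
    {"travel": [0, -30, 165], "twist": [0, 0, -5]},
    {"travel": [10, -70, 165], "twist": [0, 0, -10]},
    {"travel": [20, -110, 165], "twist": [0, 0, -10]},
    {"travel": [30, -150, 165], "twist": [0, 0, -10]},
    {"travel": [40, -190, 165], "twist": [0, 0, -10]},
    {"travel": [40, -190, 165], "twist": [0, 0, -10]}
  ]
}}

```text
clock: 13.25
eef_pos: [506.3, -7.3, 201.1]
orientation: [0.999, -0.034, 0.003, 0.002]
ft_force: [-0.8, 0.4, 0.4]
gripper_width: 39.5
```

```bash
python3 - <<'E'
from h import *
b=snap('side','side8');a=snap('top','top8')
E
```

```text
(no output)
```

View pics/side8.png

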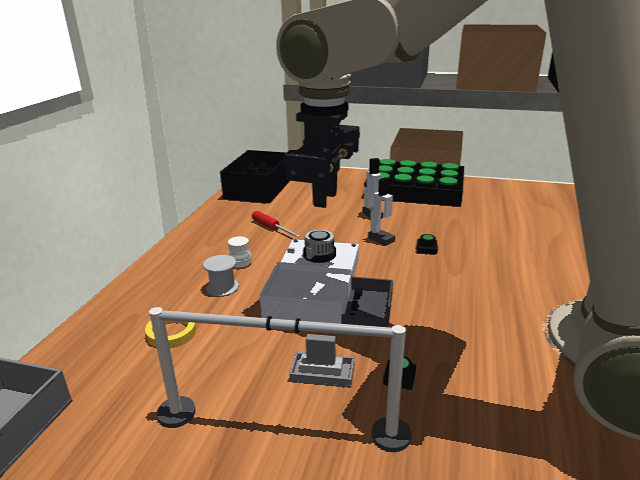

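View pics/top8.png

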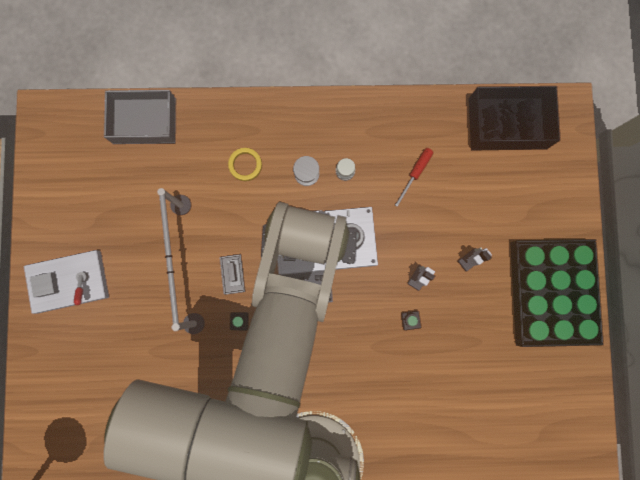

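Emit:
{"api": "drive_tool", "payload": {
  "targets": [
    {"travel": [5, -10, 0], "twist": [0, 0, 7]},
    {"travel": [10, -20, 0], "twist": [0, 0, 14]},
    {"travel": [15, -30, 0], "twist": [0, 0, 21]},
    {"travel": [20, -40, 0], "twist": [0, 0, 28]},
    {"travel": [25, -50, 0], "twist": [0, 0, 35]},
    {"travel": [30, -60, 0], "twist": [0, 0, 42]},
    {"travel": [35, -75, 0], "twist": [0, 0, 49]},
    {"travel": [39.7, -90, 0], "twist": [0, 0, 56]},
    {"travel": [39.7, -94.2, 0], "twist": [0, 0, 63]},
    {"travel": [39.7, -94.2, -15], "twist": [0, 0, 70]},
    {"travel": [39.7, -94.2, -35], "twist": [0, 0, 77]},
    {"travel": [39.7, -94.2, -55], "twist": [0, 0, 84]},
    {"travel": [39.7, -94.2, -75], "twist": [0, 0, 84.8]},
    {"travel": [39.7, -94.2, -85], "twist": [0, 0, 84.8]},
    {"travel": [39.7, -94.2, -85], "twist": [0, 0, 84.8]},
    {"travel": [39.7, -94.2, -85], "twist": [0, 0, 84.8]}
  ],
  "hand": 1
}}

```text
clock: 14.68
eef_pos: [544.7, -96.0, 116.4]
orientation: [0.76, 0.65, 0.002, -0.001]
ft_force: [0.2, -0.4, -0.1]
gripper_width: 88.2
```

```bash
python3 - <<'E'
from h import *
b=snap('side','side9')
cv2.imwrite('pics/e7.png',cv2.resize(b[140:300,230:410,::-1],None,fx=3.6,fy=3.6,interpolation=cv2.INTER_CUBIC))
E
```

```text
(no output)
```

View pics/e7.png

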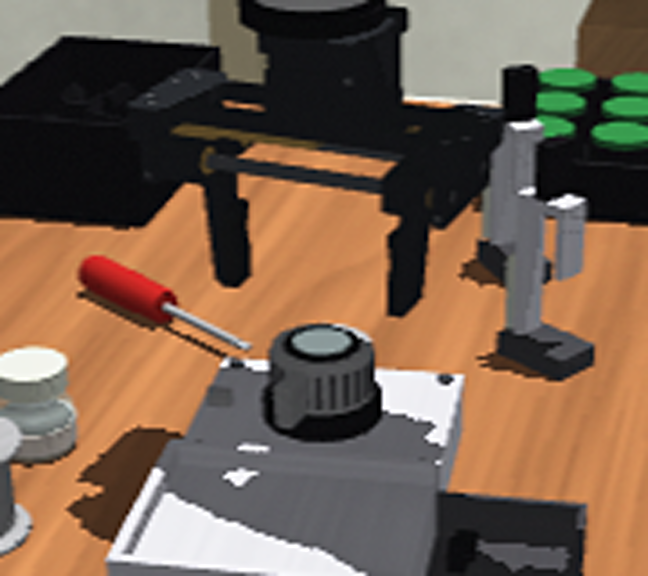

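Emit:
{"api": "drive_tool", "payload": {
  "targets": [
    {"travel": [1.3, -5.5, 0], "twist": [0, 0, 0]},
    {"travel": [1.3, -5.5, 0], "twist": [0, 0, 0]},
    {"travel": [1.3, -5.5, -20], "twist": [0, 0, 0]},
    {"travel": [1.3, -5.5, -40], "twist": [0, 0, 0]},
    {"travel": [1.3, -5.5, -54], "twist": [0, 0, 0]},
    {"travel": [1.3, -5.5, -56], "twist": [0, 0, 0]},
    {"travel": [1.3, -5.5, -56], "twist": [0, 0, 0]}
  ]
}}

```text
clock: 15.32
eef_pos: [546.3, -102.0, 61.0]
orientation: [0.76, 0.65, 0.003, -0.0]
ft_force: [-0.5, -0.3, 0.7]
gripper_width: 88.3
```

Emit:
{"api": "drive_tool", "payload": {
  "targets": [
    {"travel": [0, 0, 0], "twist": [0, 0, 0]},
    {"travel": [0, 0, 0], "twist": [0, 0, 0]},
    {"travel": [0, 0, 0], "twist": [0, 0, 0]},
    {"travel": [0, 0, 0], "twist": [0, 0, 0]},
    {"travel": [0, 0, 0], "twist": [0, 0, 0]},
    {"travel": [0, 0, 0], "twist": [0, 0, 0]}
  ],
  "hand": -1
}}

```text
clock: 15.82
eef_pos: [544.4, -101.6, 61.3]
orientation: [0.76, 0.65, 0.001, -0.002]
ft_force: [-10.1, 0.4, 7.7]
gripper_width: 57.5
```

Emit:
{"api": "drive_tool", "payload": {
  "targets": [
    {"travel": [0, 0, -1], "twist": [0, 0, -6]},
    {"travel": [0, 0, -1], "twist": [0, 0, -12]},
    {"travel": [0, 0, -1], "twist": [0, 0, -18]},
    {"travel": [0, 0, -1], "twist": [0, 0, -24]},
    {"travel": [0, 0, -1], "twist": [0, 0, -30]},
    {"travel": [0, 0, -1], "twist": [0, 0, -36]},
    {"travel": [0, 0, -1], "twist": [0, 0, -42]},
    {"travel": [0, 0, -1], "twist": [0, 0, -48]},
    {"travel": [0, 0, -1], "twist": [0, 0, -54]},
    {"travel": [0, 0, -1], "twist": [0, 0, -60]},
    {"travel": [0, 0, -1], "twist": [0, 0, -66]},
    {"travel": [0, 0, -1], "twist": [0, 0, -71]},
    {"travel": [0, 0, -1], "twist": [0, 0, -74.5]},
    {"travel": [0, 0, -1], "twist": [0, 0, -76.5]},
    {"travel": [0, 0, -1], "twist": [0, 0, -76.5]},
    {"travel": [0, 0, -1], "twist": [0, 0, -76.5]}
  ]
}}

```text
clock: 17.15
eef_pos: [544.2, -101.4, 61.3]
orientation: [0.999, 0.04, 0.002, -0.001]
ft_force: [-4.4, 1.2, 7.9]
gripper_width: 57.1
```

Emit:
{"api": "drive_tool", "payload": {
  "targets": [
    {"travel": [0, 0, 0], "twist": [0, 0, 0]},
    {"travel": [0, 0, 0], "twist": [0, 0, 0]},
    {"travel": [0, 0, 0], "twist": [0, 0, 0]},
    {"travel": [0, 0, 0], "twist": [0, 0, 0]}
  ],
  "hand": 1
}}

```text
clock: 17.48
eef_pos: [544.3, -101.5, 61.3]
orientation: [0.999, 0.04, 0.002, -0.001]
ft_force: [0.5, 0.6, -1.1]
gripper_width: 82.3
```

Emit:
{"api": "drive_tool", "payload": {
  "targets": [
    {"travel": [0, 0, 25], "twist": [0, 0, 0]},
    {"travel": [0, 0, 65], "twist": [0, 0, 0]},
    {"travel": [0, 0, 105], "twist": [0, 0, 0]},
    {"travel": [-10, -30, 140], "twist": [0, 0, 0]},
    {"travel": [-20, -65, 160], "twist": [0, 0, 0]},
    {"travel": [-30, -100, 160], "twist": [0, 0, 0]},
    {"travel": [-45, -130, 160], "twist": [0, 0, 0]},
    {"travel": [-60, -160, 160], "twist": [0, 0, 0]},
    {"travel": [-70, -190, 160], "twist": [0, 0, 0]},
    {"travel": [-70, -190, 160], "twist": [0, 0, 0]}
  ]
}}

```text
clock: 18.32
eef_pos: [472.6, -295.9, 220.9]
orientation: [0.999, 0.037, 0.002, -0.0]
ft_force: [-0.6, 0.3, 1.2]
gripper_width: 88.2
```

```bash
python3 - <<'E'
from h import *
b=snap('side','side10');a=snap('top','top10')
cv2.imwrite('pics/e8.png',cv2.resize(a[195:315,210:390,::-1],None,fx=4.4,fy=4.4,interpolation=cv2.INTER_CUBIC))
E
```

```text
(no output)
```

View pics/e8.png

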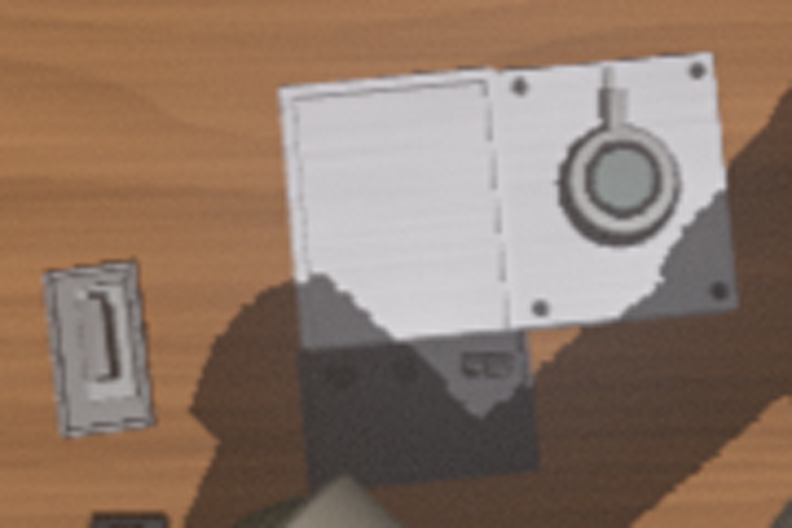

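View pics/side10.png

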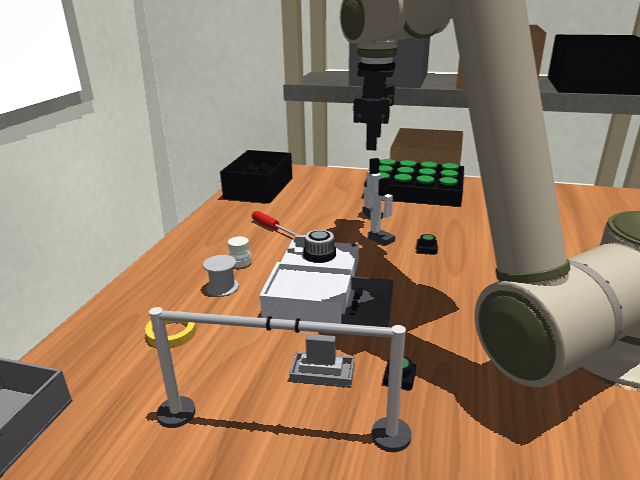

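```bash
python3 - <<'E'
from m import *
th=0.0765
for tip in([620,88],[616,88],[622,120]):
    c=R(c1([622,182]),83)[0];p=R(c1(tip),83)[0];d=p-c;print(tip,np.hypot(*d),np.arctan2(d[1],d[0])-th)
a=cv2.imread('pics/top10.png')
cv2.imwrite('pics/e9.png',cv2.resize(a[205:255,330:375],None,fx=12,fy=12,interpolation=cv2.INTER_CUBIC))
E
```

```text
[620, 88] 51.490670112534175 -0.07815639845769762
[616, 88] 51.56835708822369 -0.03590724236785396
[622, 120] 33.91254262666958 -0.0993108406967603
```

View pics/e9.png

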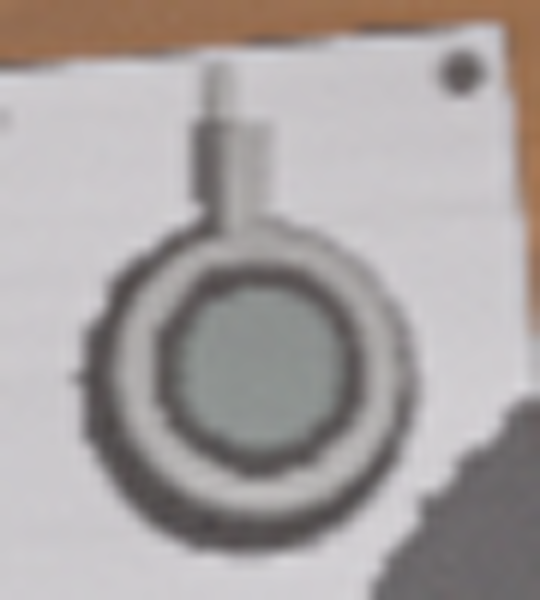

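```bash
python3 - <<'E'
from m import *
a=cv2.cvtColor(cv2.imread('pics/top10.png'),cv2.COLOR_BGR2GRAY)
s=8;x0,y0=330,205
g=cv2.resize(a[205:255,330:375],None,fx=s,fy=s,interpolation=cv2.INTER_CUBIC)
# project circles of collar: compare predicted outline for centres
for cx,cy in((546.7,-101.6),(545.2,-101.4),(544.3,-101.5)):
    t=np.linspace(0,2*np.pi,200)
    o=cv2.cvtColor(g,cv2.COLOR_GRAY2BGR)
    for z,r,c in((83,29,(0,0,255)),):
        p=proj('top',np.c_[cx+r*np.cos(t),cy+r*np.sin(t),0*t+z])
        q=((p-[x0,y0]+.5)*s).astype(int);cv2.polylines(o,[q],True,c,1)
    for dv,c in((0,(0,255,0)),(-.08,(255,0,0)),(.08,(255,0,0))):
        an=.0765+dv;d=np.array([np.cos(an),np.sin(an)])
        q=((proj('top',[[cx+d[0]*k,cy+d[1]*k,83] for k in (29,50)])-[x0,y0]+.5)*s).astype(int)
        cv2.line(o,tuple(map(int,q[0])),tuple(map(int,q[1])),c,1)
    cv2.imwrite('pics/f%d.png'%int(cx),o)
cv2.imwrite('pics/f.png',np.hstack([cv2.imread('pics/f%d.png'%k) for k in(546,545)]))
E
```

```text
(no output)
```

View pics/f.png

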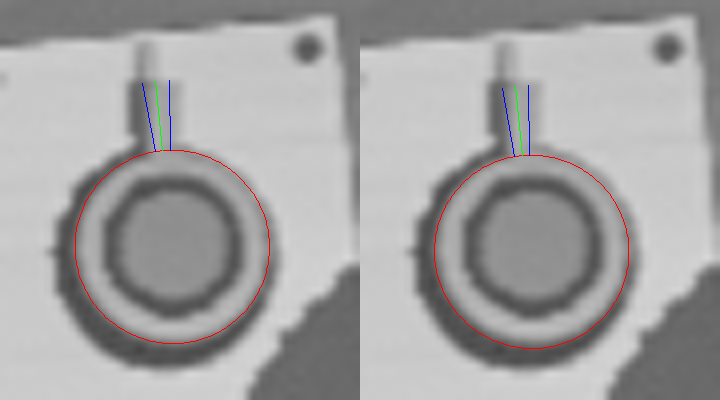

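Emit:
{"api": "drive_tool", "payload": {
  "targets": [
    {"travel": [20, 33, 0], "twist": [0, 0, 0]},
    {"travel": [40, 67, 0], "twist": [0, 0, 0]},
    {"travel": [60, 100, 0], "twist": [0, 0, 0]},
    {"travel": [80, 135, 0], "twist": [0, 0, 0]},
    {"travel": [100, 170, 0], "twist": [0, 0, 0]},
    {"travel": [115.4, 197.9, -20], "twist": [0, 0, 0]},
    {"travel": [115.4, 197.9, -50], "twist": [0, 0, 0]},
    {"travel": [115.4, 197.9, -85], "twist": [0, 0, 0]},
    {"travel": [115.4, 197.9, -115], "twist": [0, 0, 0]},
    {"travel": [115.4, 197.9, -115], "twist": [0, 0, 0]},
    {"travel": [115.4, 197.9, -115], "twist": [0, 0, 0]}
  ],
  "hand": -0.1
}}

```text
clock: 19.33
eef_pos: [589.1, -92.9, 105.7]
orientation: [0.999, 0.039, 0.001, -0.002]
ft_force: [0.4, -0.1, 0.8]
gripper_width: 39.7
```

Emit:
{"api": "drive_tool", "payload": {
  "targets": [
    {"travel": [-0.9, -5.2, 0], "twist": [0, 0, 0]},
    {"travel": [-0.9, -5.2, -10], "twist": [0, 0, 0]},
    {"travel": [-0.9, -5.2, -25], "twist": [0, 0, 0]},
    {"travel": [-0.9, -5.2, -42], "twist": [0, 0, 0]},
    {"travel": [-0.9, -5.2, -46], "twist": [0, 0, 0]},
    {"travel": [-0.9, -5.2, -46], "twist": [0, 0, 0]}
  ]
}}

```text
clock: 19.83
eef_pos: [588.0, -98.2, 59.5]
orientation: [0.999, 0.039, 0.001, -0.002]
ft_force: [0.2, -0.1, -0.3]
gripper_width: 39.7
```

Emit:
{"api": "drive_tool", "payload": {
  "targets": [
    {"travel": [0, 0, 0], "twist": [0, 0, 0]},
    {"travel": [0, 0, 0], "twist": [0, 0, 0]},
    {"travel": [0, 0, 0], "twist": [0, 0, 0]},
    {"travel": [0, 0, 0], "twist": [0, 0, 0]},
    {"travel": [0, 0, 0], "twist": [0, 0, 0]},
    {"travel": [0, 0, 0], "twist": [0, 0, 0]}
  ],
  "hand": -1
}}

```text
clock: 20.33
eef_pos: [588.3, -98.4, 60.0]
orientation: [0.999, 0.039, 0.001, -0.002]
ft_force: [0.2, -0.9, 3.2]
gripper_width: 9.6
```

Emit:
{"api": "drive_tool", "payload": {
  "targets": [
    {"travel": [0, 0, 0], "twist": [0, 0, 0]},
    {"travel": [0, 0, 0], "twist": [0, 0, 0]},
    {"travel": [0, 0, 0], "twist": [0, 0, 0]}
  ],
  "hand": -0.1
}}

```text
clock: 20.58
eef_pos: [588.2, -98.3, 59.9]
orientation: [0.999, 0.039, 0.001, -0.002]
ft_force: [-0.4, 0.0, -0.1]
gripper_width: 27.6
```

Emit:
{"api": "drive_tool", "payload": {
  "targets": [
    {"travel": [0, 0, 30], "twist": [0, 0, 0]},
    {"travel": [0, 0, 70], "twist": [0, 0, 0]},
    {"travel": [0, 0, 110], "twist": [0, 0, 0]},
    {"travel": [0, 0, 150], "twist": [0, 0, 0]},
    {"travel": [-35, -10, 170], "twist": [0, 0, 7]},
    {"travel": [-75, -20, 180], "twist": [0, 0, 14]},
    {"travel": [-110, -40, 180], "twist": [0, 0, 21]},
    {"travel": [-130, -70, 180], "twist": [0, 0, 28]},
    {"travel": [-135, -110, 180], "twist": [0, 0, 35]},
    {"travel": [-135, -110, 180], "twist": [0, 0, 42]},
    {"travel": [-135, -110, 180], "twist": [0, 0, 49.5]},
    {"travel": [-135, -110, 180], "twist": [0, 0, 49.5]}
  ]
}}

```text
clock: 21.58
eef_pos: [452.8, -209.1, 239.8]
orientation: [0.89, 0.456, 0.0, -0.002]
ft_force: [0.5, -0.3, 0.1]
gripper_width: 39.5
```

```bash
python3 - <<'E'
from h import *
b=snap('side','side11');a=snap('top','top11')
cv2.imwrite('pics/g1.png',cv2.resize(a[195:315,270:510,::-1],None,fx=3.3,fy=3.3,interpolation=cv2.INTER_CUBIC))
E
```

```text
(no output)
```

View pics/g1.png

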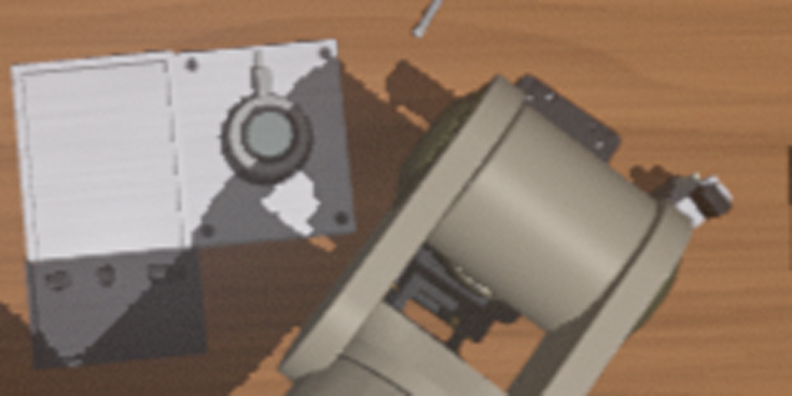

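View pics/side11.png

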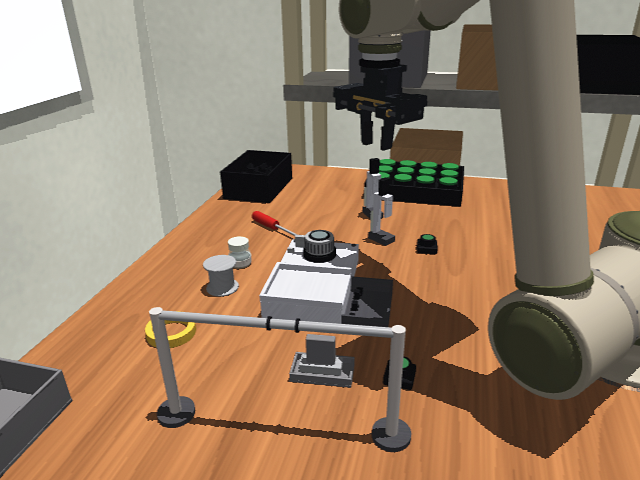

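Emit:
{"api": "drive_tool", "payload": {
  "targets": [
    {"travel": [-3, -30, -10], "twist": [0, 0, 0]},
    {"travel": [-6.5, -60, -30], "twist": [0, 0, 0]},
    {"travel": [-6.5, -64, -55], "twist": [0, 0, 0]},
    {"travel": [-6.5, -64, -70], "twist": [0, 0, 0]},
    {"travel": [-6.5, -64, -75], "twist": [0, 0, 0]},
    {"travel": [-6.5, -64, -75], "twist": [0, 0, 0]},
    {"travel": [-6.5, -64, -75], "twist": [0, 0, 0]}
  ]
}}

```text
clock: 22.27
eef_pos: [446.9, -272.3, 165.6]
orientation: [0.891, 0.454, 0.0, -0.002]
ft_force: [0.1, -0.0, 1.0]
gripper_width: 40.0
```

```bash
python3 - <<'E'
from h import *
b=snap('side','side12')
cv2.imwrite('pics/g2.png',cv2.resize(b[60:260,300:460,::-1],None,fx=3,fy=3,interpolation=cv2.INTER_CUBIC))
E
```

```text
(no output)
```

View pics/g2.png

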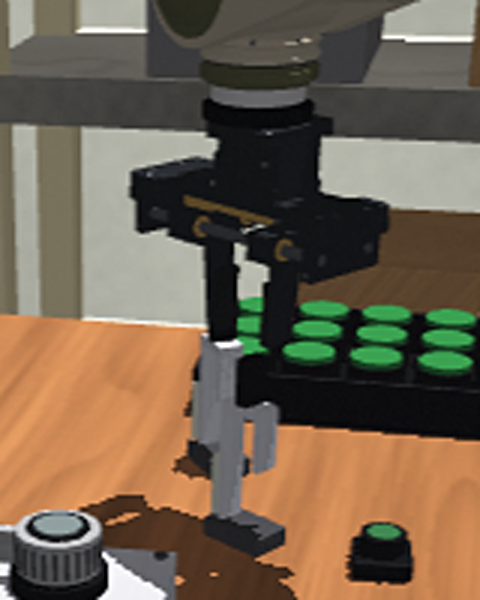

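Emit:
{"api": "drive_tool", "payload": {
  "targets": [
    {"travel": [-0.5, -0.9, -20], "twist": [0, 0, 0]},
    {"travel": [-0.5, -0.9, -38], "twist": [0, 0, 0]},
    {"travel": [-0.5, -0.9, -47], "twist": [0, 0, 0]},
    {"travel": [-0.5, -0.9, -48], "twist": [0, 0, 0]},
    {"travel": [-0.5, -0.9, -48], "twist": [0, 0, 0]}
  ]
}}

```text
clock: 22.73
eef_pos: [446.9, -273.4, 118.6]
orientation: [0.891, 0.454, 0.0, -0.001]
ft_force: [0.1, -0.3, 0.4]
gripper_width: 39.5
```

Emit:
{"api": "drive_tool", "payload": {
  "targets": [
    {"travel": [0, 0, 0], "twist": [0, 0, 0]},
    {"travel": [0, 0, 0], "twist": [0, 0, 0]},
    {"travel": [0, 0, 0], "twist": [0, 0, 0]},
    {"travel": [0, 0, 0], "twist": [0, 0, 0]},
    {"travel": [0, 0, 0], "twist": [0, 0, 0]},
    {"travel": [0, 0, 0], "twist": [0, 0, 0]}
  ],
  "hand": -1
}}

```text
clock: 23.23
eef_pos: [446.7, -273.2, 118.7]
orientation: [0.891, 0.454, 0.0, -0.001]
ft_force: [-1.3, 1.0, 1.0]
gripper_width: 11.4
```

Emit:
{"api": "drive_tool", "payload": {
  "targets": [
    {"travel": [0, 0, 30], "twist": [0, 0, 0]},
    {"travel": [0, 0, 65], "twist": [0, 0, 0]},
    {"travel": [0, 0, 100], "twist": [0, 0, 0]},
    {"travel": [0, 15, 130], "twist": [0, 0, -3]},
    {"travel": [-2, 45, 132], "twist": [0, 0, -6]},
    {"travel": [-4, 80, 132], "twist": [0, 0, -9]},
    {"travel": [-6, 115, 132], "twist": [0, 0, -12]},
    {"travel": [-8, 150, 132], "twist": [0, 0, -16]},
    {"travel": [-10, 185, 132], "twist": [0, 0, -20]},
    {"travel": [-13, 220, 132], "twist": [0, 0, -24]},
    {"travel": [-16, 255, 132], "twist": [0, 0, -28]},
    {"travel": [-18, 290, 132], "twist": [0, 0, -32]},
    {"travel": [-20, 325, 132], "twist": [0, 0, -36]},
    {"travel": [-22, 360, 132], "twist": [0, 0, -40]},
    {"travel": [-24, 395, 132], "twist": [0, 0, -44]},
    {"travel": [-26, 430, 132], "twist": [0, 0, -47.3]},
    {"travel": [-28, 460, 132], "twist": [0, 0, -47.3]},
    {"travel": [-30, 480, 132], "twist": [0, 0, -47.3]},
    {"travel": [-32, 490, 132], "twist": [0, 0, -47.3]},
    {"travel": [-32, 490, 132], "twist": [0, 0, -47.3]}
  ]
}}

```text
clock: 24.9
eef_pos: [414.1, 218.0, 250.3]
orientation: [0.998, 0.06, 0.0, -0.001]
ft_force: [-0.1, 0.0, -2.6]
gripper_width: 11.8
```

```bash
python3 - <<'E'
from h import *
b=snap('side','side13')
a=snap('top','top13')
E
```

```text
(no output)
```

View pics/side13.png

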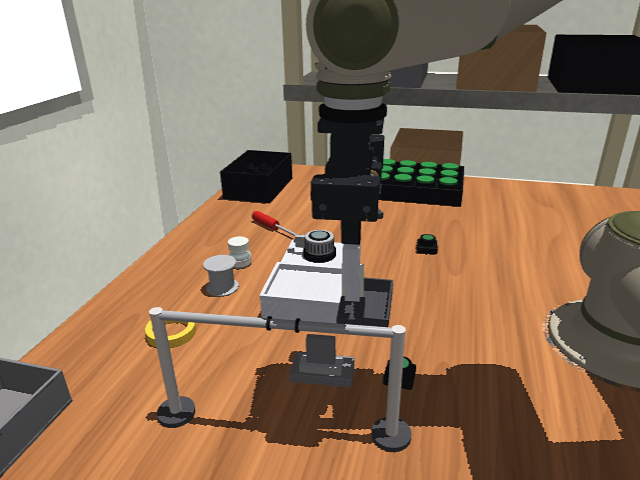

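View pics/top13.png

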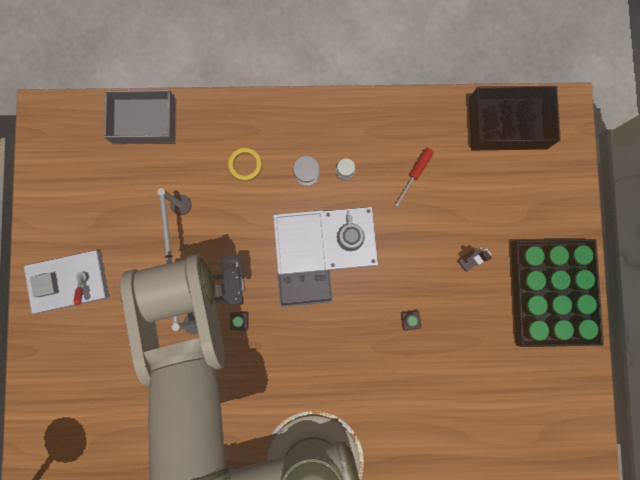

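Emit:
{"api": "drive_tool", "payload": {
  "targets": [
    {"travel": [-1.5, 15, 0], "twist": [0, 0, 0]},
    {"travel": [-3, 35, 0], "twist": [0, 0, 0]},
    {"travel": [-4, 52, 0], "twist": [0, 0, 0]},
    {"travel": [-5, 65, 0], "twist": [0, 0, 0]},
    {"travel": [-5.5, 72, 0], "twist": [0, 0, 0]},
    {"travel": [-6, 78, 0], "twist": [0, 0, 0]},
    {"travel": [-6, 78, 0], "twist": [0, 0, 0]},
    {"travel": [-6, 78, 0], "twist": [0, 0, 0]}
  ]
}}

```text
clock: 25.67
eef_pos: [409.0, 293.4, 250.4]
orientation: [0.998, 0.058, 0.0, -0.0]
ft_force: [-0.8, -0.2, -3.6]
gripper_width: 12.1
```

```bash
python3 - <<'E'
from h import *
b=snap('side','side14')
cv2.imwrite('pics/g3.png',cv2.resize(b[180:380,250:450,::-1],None,fx=3,fy=3,interpolation=cv2.INTER_CUBIC))
E
```

```text
(no output)
```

View pics/g3.png

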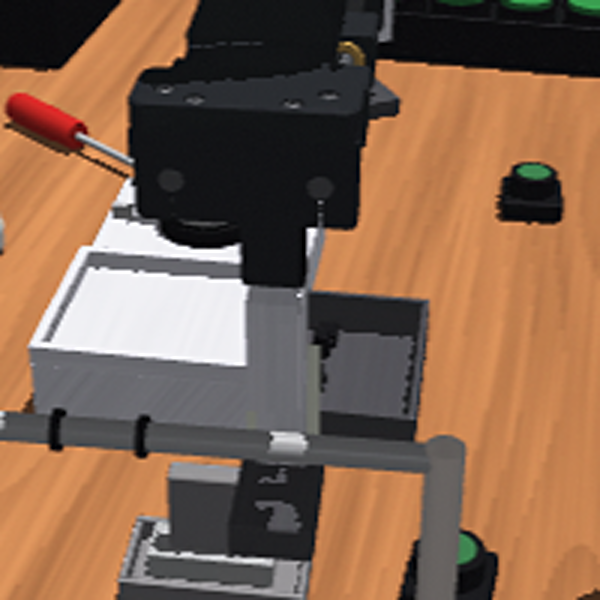

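Emit:
{"api": "drive_tool", "payload": {
  "targets": [
    {"travel": [-0.5, 3.2, 0], "twist": [0, 0, 0]},
    {"travel": [-0.5, 3.2, -10], "twist": [0, 0, 0]},
    {"travel": [-0.5, 3.2, -25], "twist": [0, 0, 0]},
    {"travel": [-0.5, 3.2, -40], "twist": [0, 0, 0]},
    {"travel": [-0.5, 3.2, -50], "twist": [0, 0, 0]},
    {"travel": [-0.5, 3.2, -56], "twist": [0, 0, 0]},
    {"travel": [-0.5, 3.2, -57], "twist": [0, 0, 0]},
    {"travel": [-0.5, 3.2, -57], "twist": [0, 0, 0]}
  ]
}}

```text
clock: 26.38
eef_pos: [408.6, 296.4, 193.6]
orientation: [0.998, 0.058, 0.001, -0.0]
ft_force: [0.4, -1.0, -2.7]
gripper_width: 11.3
```

```bash
python3 - <<'E'
from h import *
b=snap('side','side15')
cv2.imwrite('pics/g4.png',cv2.resize(b[180:380,250:450,::-1],None,fx=3,fy=3,interpolation=cv2.INTER_CUBIC))
E
```

```text
(no output)
```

View pics/g4.png

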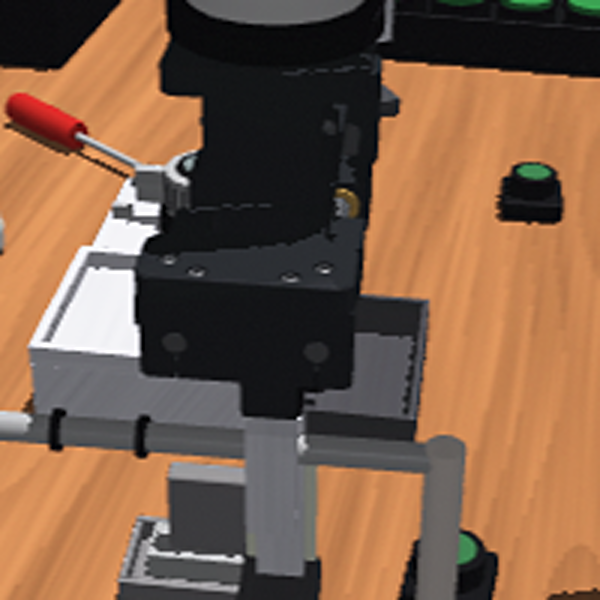

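Emit:
{"api": "drive_tool", "payload": {
  "targets": [
    {"travel": [0, 0.4, -2.5], "twist": [0, 0, 0]},
    {"travel": [8, 1.3, -3], "twist": [0, 0, 0]},
    {"travel": [18, 2.5, -3], "twist": [0, 0, 0]},
    {"travel": [28, 3.7, -3], "twist": [0, 0, 0]},
    {"travel": [38, 4.9, -3], "twist": [0, 0, 0]},
    {"travel": [48, 6, -3], "twist": [0, 0, 0]},
    {"travel": [58, 7.2, -3], "twist": [0, 0, 0]},
    {"travel": [68, 8.4, -3], "twist": [0, 0, 0]},
    {"travel": [78, 9.6, -3], "twist": [0, 0, 0]},
    {"travel": [88, 10.7, -3], "twist": [0, 0, 0]},
    {"travel": [88, 10.7, -3], "twist": [0, 0, 0]}
  ]
}}

```text
clock: 27.35
eef_pos: [498.9, 307.1, 190.5]
orientation: [0.998, 0.057, 0.001, -0.001]
ft_force: [-0.4, -0.0, -3.5]
gripper_width: 11.9
```

Emit:
{"api": "drive_tool", "payload": {
  "targets": [
    {"travel": [10, 1.5, 0], "twist": [0, 0, 0]},
    {"travel": [20, 2.6, 0], "twist": [0, 0, 0]},
    {"travel": [30, 3.8, 0], "twist": [0, 0, 0]},
    {"travel": [40, 5, 0], "twist": [0, 0, 0]},
    {"travel": [50, 6.1, 0], "twist": [0, 0, 0]},
    {"travel": [60, 7.3, 0], "twist": [0, 0, 0]},
    {"travel": [70, 8.5, 0], "twist": [0, 0, 0]},
    {"travel": [80, 9.6, 0], "twist": [0, 0, 0]},
    {"travel": [90, 10.8, 0], "twist": [0, 0, 0]},
    {"travel": [93, 11.2, 0], "twist": [0, 0, 0]},
    {"travel": [93, 11.2, 0], "twist": [0, 0, 0]},
    {"travel": [93, 11.2, 0], "twist": [0, 0, 0]}
  ]
}}

```text
clock: 28.35
eef_pos: [591.5, 318.3, 190.3]
orientation: [0.998, 0.058, 0.001, -0.0]
ft_force: [0.7, 0.6, -3.3]
gripper_width: 11.8
```

Emit:
{"api": "drive_tool", "payload": {
  "targets": [
    {"travel": [0, 0, -1], "twist": [0, 0, 0]},
    {"travel": [0, 0, -2], "twist": [0, 0, 0]},
    {"travel": [0, 0, -2], "twist": [0, 0, 0]},
    {"travel": [0, 0, -2], "twist": [0, 0, 0]}
  ]
}}

```text
clock: 28.68
eef_pos: [591.2, 318.4, 189.4]
orientation: [0.998, 0.058, 0.001, -0.001]
ft_force: [-2.2, -0.9, 5.3]
gripper_width: 12.1
```

Emit:
{"api": "drive_tool", "payload": {
  "targets": [
    {"travel": [0, 0, 0], "twist": [0, 0, 0]},
    {"travel": [0, 0, 0], "twist": [0, 0, 0]},
    {"travel": [0, 0, 0], "twist": [0, 0, 0]},
    {"travel": [0, 0, 0], "twist": [0, 0, 0]}
  ],
  "hand": -0.1
}}

```text
clock: 29.02
eef_pos: [591.2, 318.4, 189.1]
orientation: [0.998, 0.058, 0.001, -0.001]
ft_force: [0.9, -0.6, 0.2]
gripper_width: 36.4
```

```bash
python3 - <<'E'
from h import *
b=snap('side','side16')
cv2.imwrite('pics/g5.png',cv2.resize(b[200:400,120:320,::-1],None,fx=3,fy=3,interpolation=cv2.INTER_CUBIC))
E
```

```text
(no output)
```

View pics/g5.png

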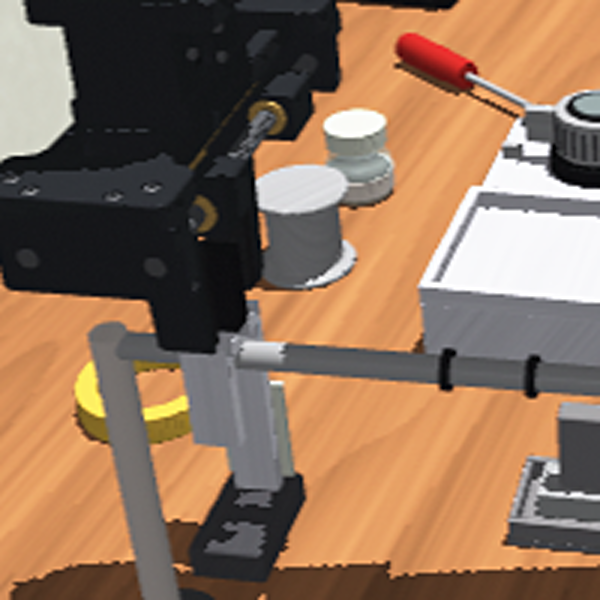

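Emit:
{"api": "drive_tool", "payload": {
  "targets": [
    {"travel": [0, 0, 10], "twist": [0, 0, 0]},
    {"travel": [0, 0, 30], "twist": [0, 0, 0]},
    {"travel": [0, 0, 60], "twist": [0, 0, 0]},
    {"travel": [0, 0, 90], "twist": [0, 0, 0]},
    {"travel": [-15, -30, 95], "twist": [0, 0, 3]},
    {"travel": [-30, -65, 95], "twist": [0, 0, 6]},
    {"travel": [-45, -100, 95], "twist": [0, 0, 9]},
    {"travel": [-55, -138, 95], "twist": [0, 0, 12]},
    {"travel": [-65, -175, 95], "twist": [0, 0, 15]},
    {"travel": [-75, -213, 95], "twist": [0, 0, 18]},
    {"travel": [-85, -250, 95], "twist": [0, 0, 21]},
    {"travel": [-95, -288, 95], "twist": [0, 0, 24]},
    {"travel": [-100, -326, 95], "twist": [0, 0, 27]},
    {"travel": [-105, -364, 95], "twist": [0, 0, 30]},
    {"travel": [-110, -402, 95], "twist": [0, 0, 31.8]},
    {"travel": [-115, -440, 95], "twist": [0, 0, 31.8]},
    {"travel": [-117, -470, 95], "twist": [0, 0, 31.8]},
    {"travel": [-117, -490, 95], "twist": [0, 0, 31.8]},
    {"travel": [-117, -500, 95], "twist": [0, 0, 31.8]},
    {"travel": [-117, -500, 95], "twist": [0, 0, 31.8]}
  ]
}}

```text
clock: 30.73
eef_pos: [474.3, -183.1, 284.3]
orientation: [0.945, 0.328, 0.001, -0.001]
ft_force: [0.2, -0.6, 0.1]
gripper_width: 39.8
```

```bash
python3 - <<'E'
from h import *
b=snap('side','side17');a=snap('top','top17')
cv2.imwrite('pics/g6.png',cv2.resize(a[240:300,420:500,::-1],None,fx=10,fy=10,interpolation=cv2.INTER_CUBIC))
E
```

```text
(no output)
```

View pics/top17.png

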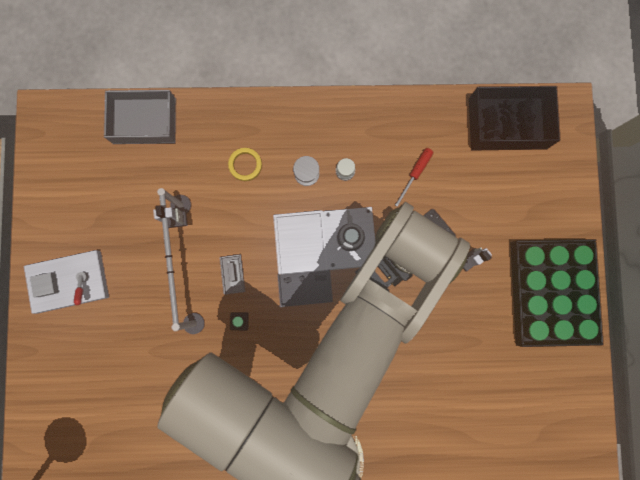

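View pics/g6.png

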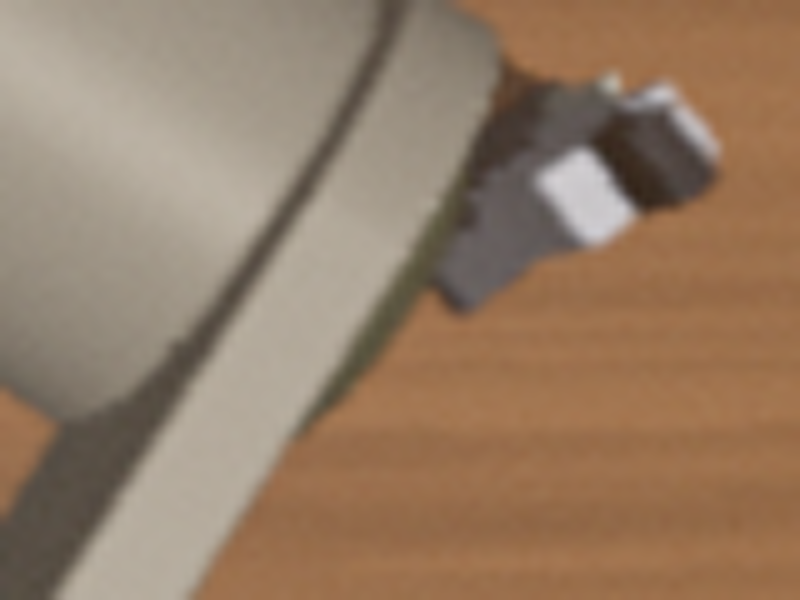

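View pics/side17.png

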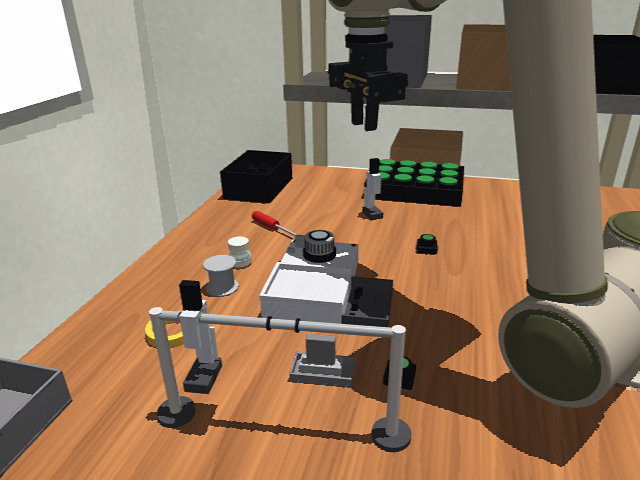

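```bash
python3 - <<'E'
from m import *
g=lambda *p: np.array(p)/10+[420,240]-0.45
P=R(g([663,80],[722,155],[595,250],[535,182]),113);print(P.mean(0),[np.hypot(*(P[i]-P[i-1])) for i in range(4)])
d=P[0]+P[1]-P[2]-P[3];print(np.degrees(np.arctan2(d[1],d[0])),np.degrees(np.arctan2(*(P[3]-P[2])[::-1]))-90)
T=R(g([620,118],[680,205],[715,180],[655,98]),149);print('tab',T.mean(0))
p=R(g([465,310]),16);print('foot corner',p)
E
```

```text
[ 489.06417943 -405.15609599] [np.float64(38.88817593719776), np.float64(22.025074582756346), np.float64(37.63516010254864), np.float64(20.880954899807637)]
-54.01053643623735 -50.435513932197736
tab [ 490.02245788 -403.3936804 ]
foot corner [[ 460.94067209 -391.24203285]]
```

Emit:
{"api": "drive_tool", "payload": {
  "targets": [
    {"travel": [2, -30, -20], "twist": [0, 0, 0]},
    {"travel": [4, -65, -40], "twist": [0, 0, 0]},
    {"travel": [7, -100, -60], "twist": [0, 0, 0]},
    {"travel": [9, -135, -80], "twist": [0, 0, 0]},
    {"travel": [12, -170, -90], "twist": [0, 0, 0]},
    {"travel": [14, -200, -90], "twist": [0, 0, 0]},
    {"travel": [15.5, -216, -90], "twist": [0, 0, 0]},
    {"travel": [15.5, -219, -100], "twist": [0, 0, 0]},
    {"travel": [15.5, -219, -117], "twist": [0, 0, 0]},
    {"travel": [15.5, -219, -117], "twist": [0, 0, 0]},
    {"travel": [15.5, -219, -117], "twist": [0, 0, 0]}
  ]
}}

```text
clock: 31.75
eef_pos: [490.1, -397.8, 166.9]
orientation: [0.944, 0.33, 0.001, -0.002]
ft_force: [0.6, 0.1, 0.5]
gripper_width: 39.4
```

```bash
python3 - <<'E'
from h import *
b=snap('side','side18')
cv2.imwrite('pics/g7.png',cv2.resize(b[60:240,290:450,::-1],None,fx=3.3,fy=3.3,interpolation=cv2.INTER_CUBIC))
E
```

```text
(no output)
```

View pics/g7.png

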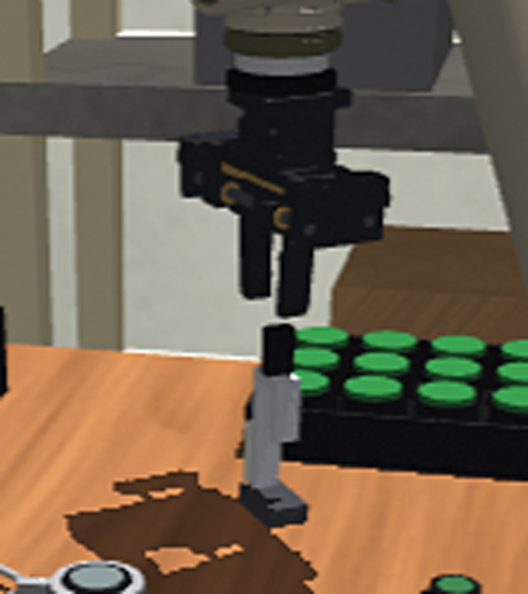

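Aligned over the tab; correct y by −6 mm, descend to 118.

Emit:
{"api": "drive_tool", "payload": {
  "targets": [
    {"travel": [-0.3, -6.2, 0], "twist": [0, 0, 0]},
    {"travel": [-0.3, -6.2, -10], "twist": [0, 0, 0]},
    {"travel": [-0.3, -6.2, -30], "twist": [0, 0, 0]},
    {"travel": [-0.3, -6.2, -45], "twist": [0, 0, 0]},
    {"travel": [-0.3, -6.2, -49], "twist": [0, 0, 0]},
    {"travel": [-0.3, -6.2, -49], "twist": [0, 0, 0]}
  ]
}}

```text
clock: 32.3
eef_pos: [489.8, -404.1, 117.8]
orientation: [0.944, 0.33, 0.001, -0.002]
ft_force: [0.0, -1.0, 0.3]
gripper_width: 39.6
```

Emit:
{"api": "drive_tool", "payload": {
  "targets": [
    {"travel": [0, 0, 0], "twist": [0, 0, 0]},
    {"travel": [0, 0, 0], "twist": [0, 0, 0]},
    {"travel": [0, 0, 0], "twist": [0, 0, 0]},
    {"travel": [0, 0, 0], "twist": [0, 0, 0]},
    {"travel": [0, 0, 0], "twist": [0, 0, 0]},
    {"travel": [0, 0, 0], "twist": [0, 0, 0]}
  ],
  "hand": -1
}}

```text
clock: 32.8
eef_pos: [490.0, -404.2, 118.3]
orientation: [0.944, 0.33, 0.001, -0.002]
ft_force: [-0.2, 0.7, 3.0]
gripper_width: 12.0
```

Emit:
{"api": "drive_tool", "payload": {
  "targets": [
    {"travel": [0, 0, 30], "twist": [0, 0, 0]},
    {"travel": [0, 0, 65], "twist": [0, 0, 0]},
    {"travel": [0, 0, 100], "twist": [0, 0, 0]},
    {"travel": [-2, 15, 130], "twist": [0, 0, -3]},
    {"travel": [-6, 50, 132], "twist": [0, 0, -6]},
    {"travel": [-11, 87, 132], "twist": [0, 0, -9]},
    {"travel": [-15, 125, 132], "twist": [0, 0, -12]},
    {"travel": [-20, 163, 132], "twist": [0, 0, -15]},
    {"travel": [-24, 200, 132], "twist": [0, 0, -18]},
    {"travel": [-29, 238, 132], "twist": [0, 0, -21]},
    {"travel": [-33, 276, 132], "twist": [0, 0, -24]},
    {"travel": [-38, 314, 132], "twist": [0, 0, -27]},
    {"travel": [-43, 352, 132], "twist": [0, 0, -30]},
    {"travel": [-47, 390, 132], "twist": [0, 0, -31.8]},
    {"travel": [-52, 428, 132], "twist": [0, 0, -31.8]},
    {"travel": [-57, 466, 132], "twist": [0, 0, -31.8]},
    {"travel": [-61, 504, 132], "twist": [0, 0, -31.8]},
    {"travel": [-65, 535, 132], "twist": [0, 0, -31.8]},
    {"travel": [-70, 560, 132], "twist": [0, 0, -31.8]},
    {"travel": [-75, 580, 132], "twist": [0, 0, -31.8]}
  ]
}}

```text
clock: 34.47
eef_pos: [414.1, 177.7, 250.2]
orientation: [0.998, 0.059, 0.001, -0.001]
ft_force: [0.6, 0.0, -2.6]
gripper_width: 11.6
```

Emit:
{"api": "drive_tool", "payload": {
  "targets": [
    {"travel": [0, 8, 0], "twist": [0, 0, 0]},
    {"travel": [0, 15, 0], "twist": [0, 0, 0]},
    {"travel": [0, 15, 0], "twist": [0, 0, 0]},
    {"travel": [0, 15, 0], "twist": [0, 0, 0]}
  ]
}}

```text
clock: 34.8
eef_pos: [414.5, 192.2, 250.0]
orientation: [0.998, 0.059, 0.001, -0.001]
ft_force: [0.7, 0.7, -1.8]
gripper_width: 11.9
```

```bash
python3 - <<'E'
from h import *
b=snap('side','side19')
E
```

```text
(no output)
```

View pics/side19.png

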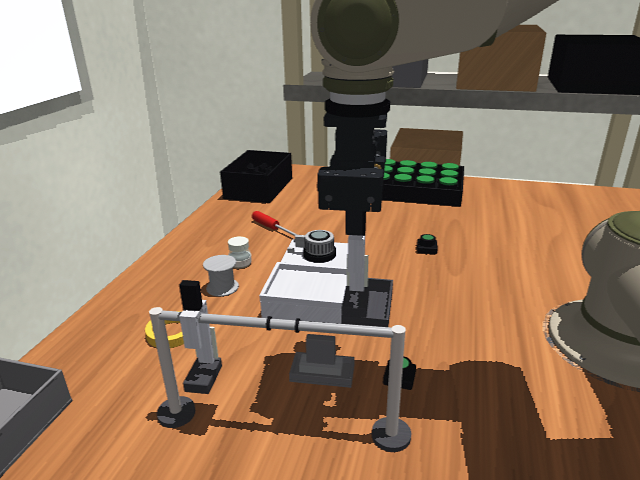

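Emit:
{"api": "drive_tool", "payload": {
  "targets": [
    {"travel": [-1, 15, 0], "twist": [0, 0, 0]},
    {"travel": [-2, 40, 0], "twist": [0, 0, 0]},
    {"travel": [-3, 62, 0], "twist": [0, 0, 0]},
    {"travel": [-4, 80, 0], "twist": [0, 0, 0]},
    {"travel": [-5, 92, 0], "twist": [0, 0, 0]},
    {"travel": [-6, 100, 0], "twist": [0, 0, 0]},
    {"travel": [-6, 104, 0], "twist": [0, 0, 0]},
    {"travel": [-6, 104, 0], "twist": [0, 0, 0]},
    {"travel": [-6, 104, 0], "twist": [0, 0, 0]}
  ]
}}

```text
clock: 35.6
eef_pos: [408.7, 295.3, 250.1]
orientation: [0.998, 0.059, 0.001, -0.001]
ft_force: [0.3, 0.2, -1.5]
gripper_width: 11.5
```

```bash
python3 - <<'E'
from h import *
b=snap('side','side20')
cv2.imwrite('pics/g8.png',cv2.resize(b[180:380,250:450,::-1],None,fx=3,fy=3,interpolation=cv2.INTER_CUBIC))
E
```

```text
(no output)
```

View pics/g8.png

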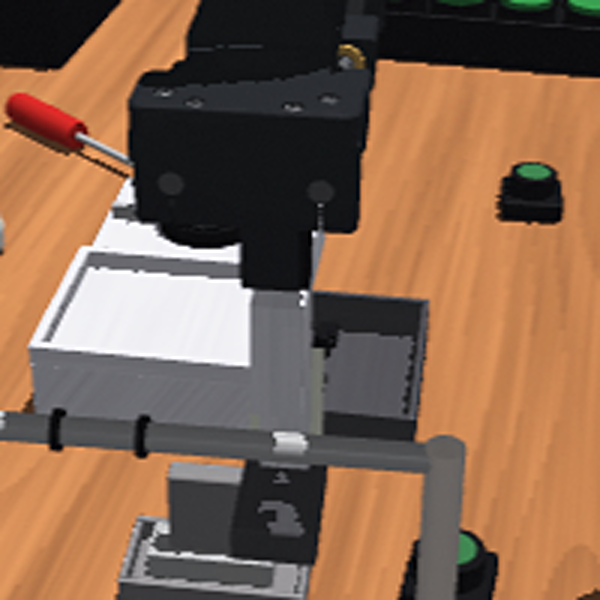

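Emit:
{"api": "drive_tool", "payload": {
  "targets": [
    {"travel": [0, 1.4, 0], "twist": [0, 0, 0]},
    {"travel": [0, 1.4, -10], "twist": [0, 0, 0]},
    {"travel": [0, 1.4, -25], "twist": [0, 0, 0]},
    {"travel": [0, 1.4, -40], "twist": [0, 0, 0]},
    {"travel": [0, 1.4, -50], "twist": [0, 0, 0]},
    {"travel": [0, 1.4, -57], "twist": [0, 0, 0]},
    {"travel": [0, 1.4, -59], "twist": [0, 0, 0]},
    {"travel": [0, 1.4, -59], "twist": [0, 0, 0]}
  ]
}}

```text
clock: 36.32
eef_pos: [408.8, 296.4, 191.0]
orientation: [0.998, 0.058, 0.001, -0.001]
ft_force: [-0.1, 0.4, -1.5]
gripper_width: 11.4
```

```bash
python3 - <<'E'
from h import *
b=snap('side','side21')
cv2.imwrite('pics/g9.png',cv2.resize(b[200:400,150:450,::-1],None,fx=2.6,fy=2.6,interpolation=cv2.INTER_CUBIC))
E
```

```text
(no output)
```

View pics/g9.png

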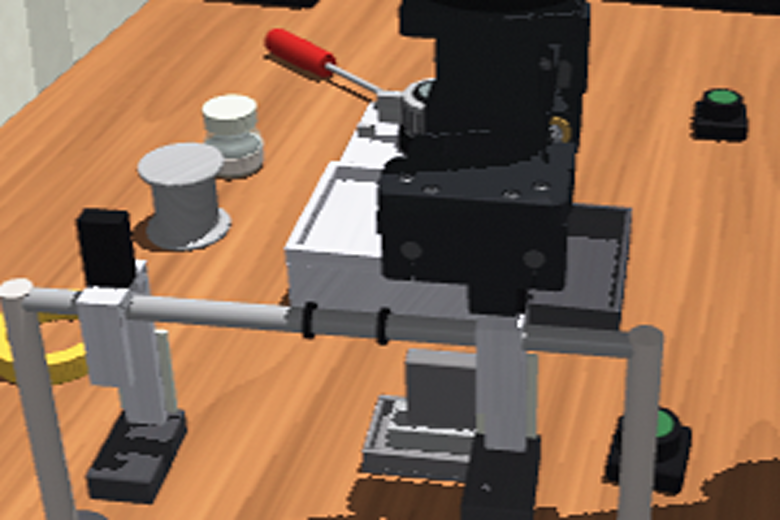

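Emit:
{"api": "drive_tool", "payload": {
  "targets": [
    {"travel": [5, 1, 0], "twist": [0, 0, 0]},
    {"travel": [15, 2.2, 0], "twist": [0, 0, 0]},
    {"travel": [25, 3.3, 0], "twist": [0, 0, 0]},
    {"travel": [35, 4.5, 0], "twist": [0, 0, 0]},
    {"travel": [45, 5.7, 0], "twist": [0, 0, 0]},
    {"travel": [55, 6.9, 0], "twist": [0, 0, 0]},
    {"travel": [65, 8, 0], "twist": [0, 0, 0]},
    {"travel": [75, 9.2, 0], "twist": [0, 0, 0]},
    {"travel": [85, 10.4, 0], "twist": [0, 0, 0]},
    {"travel": [95, 11.6, 0], "twist": [0, 0, 0]},
    {"travel": [105, 12.7, 0], "twist": [0, 0, 0]},
    {"travel": [115, 13.9, 0], "twist": [0, 0, 0]},
    {"travel": [125, 15.1, 0], "twist": [0, 0, 0]},
    {"travel": [129, 15.5, 0], "twist": [0, 0, 0]},
    {"travel": [129, 15.5, 0], "twist": [0, 0, 0]},
    {"travel": [129, 15.5, 0], "twist": [0, 0, 0]}
  ]
}}

```text
clock: 37.7
eef_pos: [538.0, 312.0, 191.1]
orientation: [0.998, 0.058, 0.001, -0.001]
ft_force: [-0.4, 1.0, -2.1]
gripper_width: 11.9
```

Emit:
{"api": "drive_tool", "payload": {
  "targets": [
    {"travel": [0, 0, -1], "twist": [0, 0, 0]},
    {"travel": [0, 0, -2], "twist": [0, 0, 0]},
    {"travel": [0, 0, -2], "twist": [0, 0, 0]},
    {"travel": [0, 0, -2], "twist": [0, 0, 0]}
  ]
}}

```text
clock: 38.03
eef_pos: [537.7, 312.0, 189.2]
orientation: [0.998, 0.058, 0.001, -0.001]
ft_force: [-0.2, 0.2, -3.3]
gripper_width: 12.0
```

Emit:
{"api": "drive_tool", "payload": {
  "targets": [
    {"travel": [0, 0, -1], "twist": [0, 0, 0]},
    {"travel": [0, 0, -1], "twist": [0, 0, 0]},
    {"travel": [0, 0, -1], "twist": [0, 0, 0]}
  ]
}}

```text
clock: 38.28
eef_pos: [537.8, 312.0, 189.0]
orientation: [0.998, 0.058, 0.002, -0.001]
ft_force: [-1.7, -1.6, 5.0]
gripper_width: 11.4
```

Emit:
{"api": "drive_tool", "payload": {
  "targets": [
    {"travel": [0, 0, 0], "twist": [0, 0, 0]},
    {"travel": [0, 0, 0], "twist": [0, 0, 0]},
    {"travel": [0, 0, 0], "twist": [0, 0, 0]},
    {"travel": [0, 0, 0], "twist": [0, 0, 0]}
  ],
  "hand": -0.1
}}

```text
clock: 38.62
eef_pos: [537.8, 312.1, 188.8]
orientation: [0.998, 0.058, 0.002, -0.001]
ft_force: [-0.0, 0.4, -1.3]
gripper_width: 36.2
```

Emit:
{"api": "drive_tool", "payload": {
  "targets": [
    {"travel": [0, 0, 10], "twist": [0, 0, 0]},
    {"travel": [0, 0, 30], "twist": [0, 0, 0]},
    {"travel": [0, 0, 60], "twist": [0, 0, 0]},
    {"travel": [0, 0, 95], "twist": [0, 0, 0]},
    {"travel": [-30, -20, 115], "twist": [0, 0, 0]},
    {"travel": [-60, -40, 125], "twist": [0, 0, 0]},
    {"travel": [-90, -70, 125], "twist": [0, 0, 0]},
    {"travel": [-110, -105, 125], "twist": [0, 0, 0]},
    {"travel": [-120, -140, 125], "twist": [0, 0, 0]},
    {"travel": [-125, -175, 125], "twist": [0, 0, 0]},
    {"travel": [-125, -210, 125], "twist": [0, 0, 0]},
    {"travel": [-125, -250, 125], "twist": [0, 0, 0]},
    {"travel": [-125, -290, 125], "twist": [0, 0, 0]},
    {"travel": [-125, -330, 125], "twist": [0, 0, 0]},
    {"travel": [-125, -370, 125], "twist": [0, 0, 0]},
    {"travel": [-125, -410, 125], "twist": [0, 0, 0]},
    {"travel": [-125, -450, 125], "twist": [0, 0, 0]},
    {"travel": [-125, -490, 125], "twist": [0, 0, 0]},
    {"travel": [-125, -520, 125], "twist": [0, 0, 0]},
    {"travel": [-125, -520, 125], "twist": [0, 0, 0]}
  ]
}}

```text
clock: 40.28
eef_pos: [412.6, -212.6, 313.8]
orientation: [0.998, 0.056, 0.001, -0.001]
ft_force: [0.2, 0.3, -0.5]
gripper_width: 39.7
```

Emit:
{"api": "drive_tool", "payload": {
  "targets": [
    {"travel": [-20, -30, 0], "twist": [0, 0, 0]},
    {"travel": [-40, -65, 0], "twist": [0, 0, 0]},
    {"travel": [-60, -100, 0], "twist": [0, 0, 0]},
    {"travel": [-80, -135, 0], "twist": [0, 0, 0]},
    {"travel": [-100, -170, 0], "twist": [0, 0, 0]},
    {"travel": [-110, -200, 0], "twist": [0, 0, 0]},
    {"travel": [-110, -200, 0], "twist": [0, 0, 0]}
  ]
}}

```text
clock: 40.87
eef_pos: [300.6, -416.4, 313.5]
orientation: [0.999, 0.054, 0.001, -0.0]
ft_force: [0.1, 0.3, 0.8]
gripper_width: 39.1
```

```bash
python3 - <<'E'
from h import *
b=snap('side','side22');a=snap('top','top22')
cv2.imwrite('pics/i1.png',cv2.resize(a[170:330,140:400,::-1],None,fx=3,fy=3,interpolation=cv2.INTER_CUBIC))
cv2.imwrite('pics/i2.png',cv2.resize(b[220:420,130:430,::-1],None,fx=2.6,fy=2.6,interpolation=cv2.INTER_CUBIC))
E
```

```text
(no output)
```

View pics/i1.png

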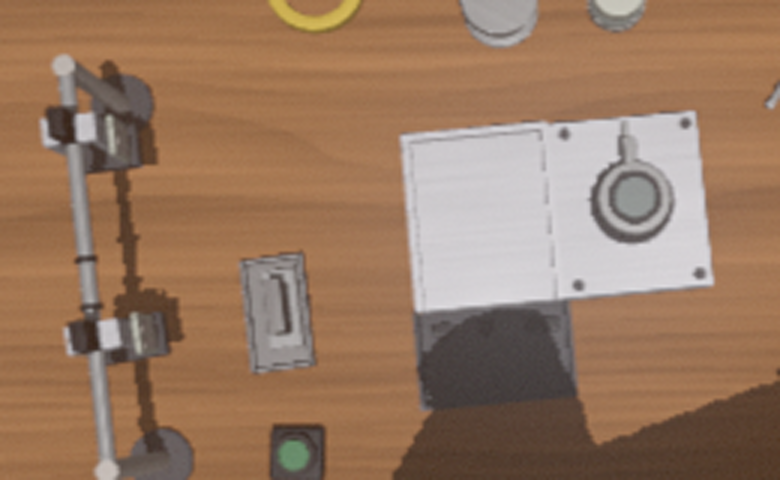

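View pics/i2.png

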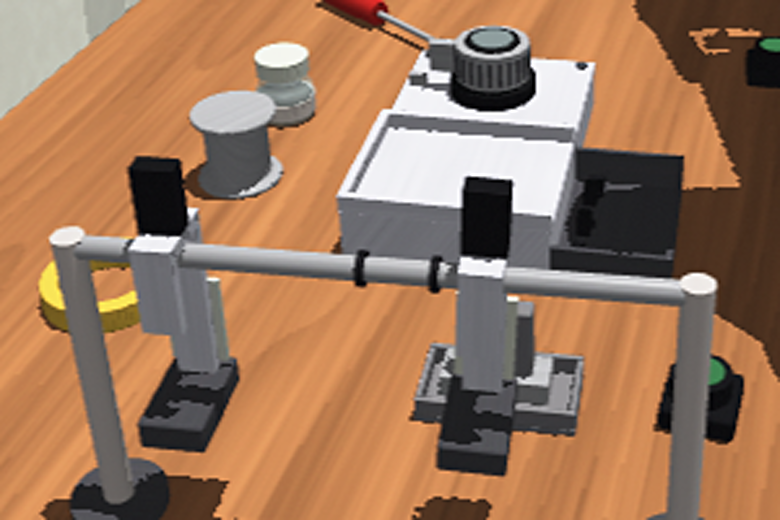

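View pics/top22.png

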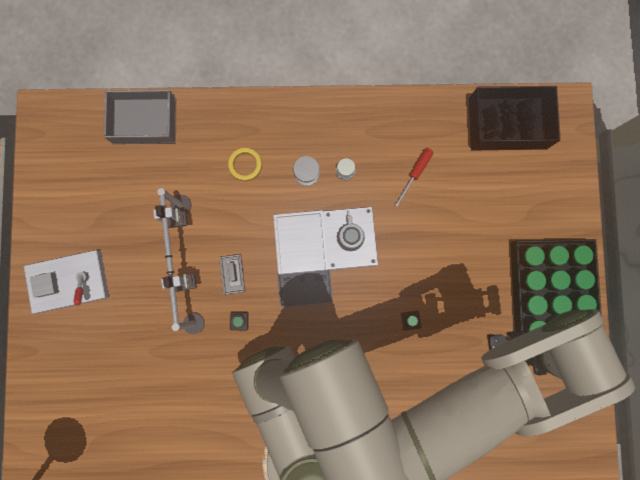

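```bash
python3 - <<'E'
from m import *
a=cv2.imread('pics/top22.png')
cv2.imwrite('pics/i3.png',cv2.resize(a[265:300,150:205],None,fx=14,fy=14,interpolation=cv2.INTER_CUBIC))
cv2.imwrite('pics/i4.png',cv2.resize(a[195:235,145:200],None,fx=14,fy=14,interpolation=cv2.INTER_CUBIC))
E
```

```text
(no output)
```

View pics/i3.png

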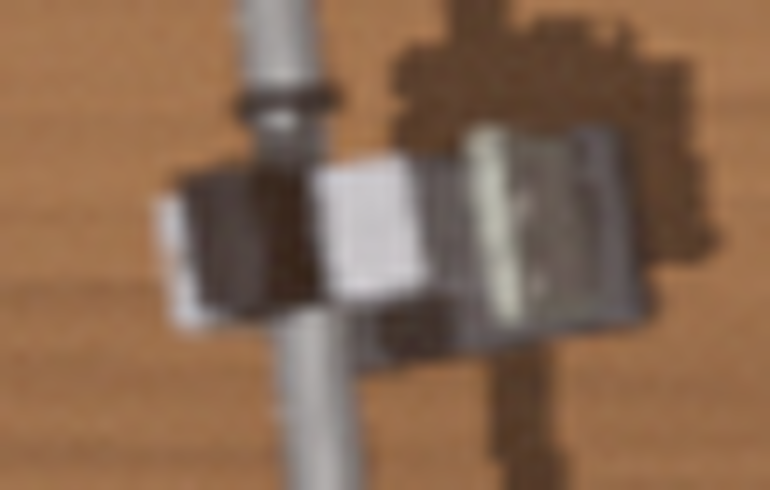

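View pics/i4.png

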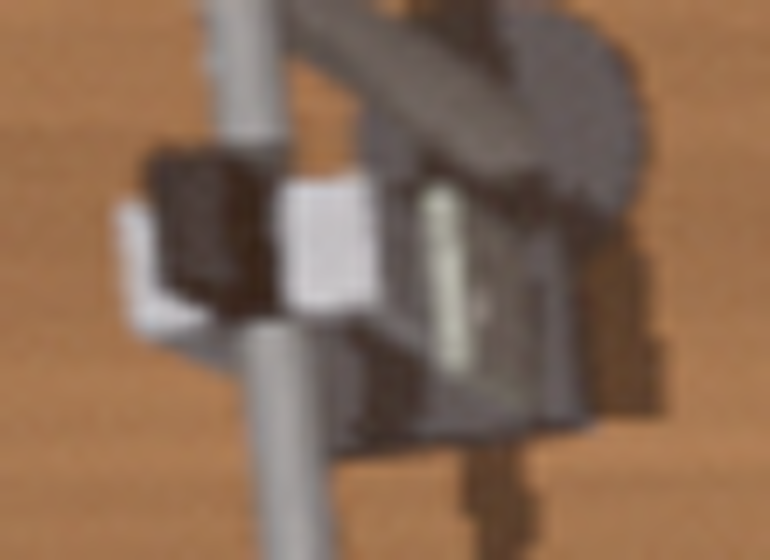

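```bash
python3 - <<'E'
from m import *
u=np.array([np.cos(np.radians(6.72)),np.sin(np.radians(6.72))]);c=np.array([492.4,306.7])
def rep(p,o,z):
    P=R(np.array(p)/14+o-0.46,z);m=P.mean(0);print(P.round(1).tolist(),m.round(1),'rail x,y',((m-c)@u).round(1),((m-c)@[-u[1],u[0]]).round(1))
    return P
P=rep([[158,200],[180,325],[428,290],[405,155]],[150,265],184);d=P[0]+P[1]-P[2]-P[3];print(np.degrees(np.arctan2(d[1],d[0])))
rep([[228,243]],[150,265],220)
P=rep([[118,205],[138,335],[380,310],[365,178]],[145,195],184);d=P[0]+P[1]-P[2]-P[3];print(np.degrees(np.arctan2(d[1],d[0])))
E
```

```text
[[447.1, 319.2], [427.7, 315.6], [432.4, 277.5], [453.3, 281.2]] [440.1 298.4] rail x,y -52.9 -2.1
98.19901364576405
[[438.9, 298.3]] [438.9 298.3] rail x,y -54.1 -2.0
[[600.2, 338.3], [579.5, 334.9], [582.9, 297.3], [603.8, 299.8]] [591.6 317.6] rail x,y 99.8 -0.8
95.26252929237177
```

Emit:
{"api": "drive_tool", "payload": {
  "targets": [
    {"travel": [10, 30, 0], "twist": [0, 0, 0]},
    {"travel": [20, 68, 0], "twist": [0, 0, 0]},
    {"travel": [30, 106, 0], "twist": [0, 0, 0]},
    {"travel": [40, 144, 0], "twist": [0, 0, 0]},
    {"travel": [50, 182, 0], "twist": [0, 0, 0]},
    {"travel": [60, 220, 0], "twist": [0, 0, 0]},
    {"travel": [70, 258, 0], "twist": [0, 0, 0]},
    {"travel": [80, 296, 0], "twist": [0, 0, 0]},
    {"travel": [90, 334, 0], "twist": [0, 0, 0]},
    {"travel": [100, 372, 0], "twist": [0, 0, 0]},
    {"travel": [106, 410, 0], "twist": [0, 0, 0]},
    {"travel": [112, 448, 0], "twist": [0, 0, 0]},
    {"travel": [118, 486, 0], "twist": [0, 0, 0]},
    {"travel": [124, 524, 0], "twist": [0, 0, 0]},
    {"travel": [130, 562, 0], "twist": [0, 0, 0]},
    {"travel": [134, 600, 0], "twist": [0, 0, 0]},
    {"travel": [138, 638, 0], "twist": [0, 0, 0]},
    {"travel": [139, 670, 0], "twist": [0, 0, 0]},
    {"travel": [139, 695, 0], "twist": [0, 0, 0]},
    {"travel": [139, 695, 0], "twist": [0, 0, 0]}
  ]
}}

```text
clock: 42.63
eef_pos: [439.3, 286.9, 314.2]
orientation: [0.998, 0.058, 0.001, -0.002]
ft_force: [0.1, 0.2, -0.4]
gripper_width: 39.8
```

```bash
python3 - <<'E'
from h import *
b=snap('side','side23')
E
```

```text
(no output)
```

View pics/side23.png

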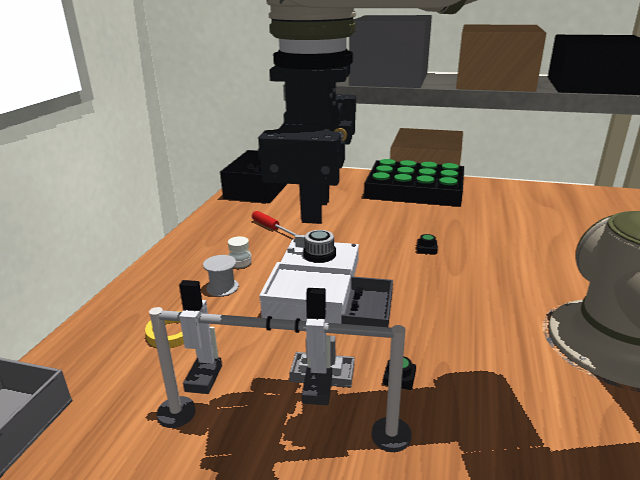

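Emit:
{"api": "drive_tool", "payload": {
  "targets": [
    {"travel": [0, 6, -15], "twist": [0, 0, 0]},
    {"travel": [0, 11, -35], "twist": [0, 0, 0]},
    {"travel": [0, 11.5, -55], "twist": [0, 0, 0]},
    {"travel": [0, 11.5, -68], "twist": [0, 0, 0]},
    {"travel": [0, 11.5, -72], "twist": [0, 0, 0]},
    {"travel": [0, 11.5, -72], "twist": [0, 0, 0]}
  ]
}}

```text
clock: 43.18
eef_pos: [438.8, 296.0, 242.1]
orientation: [0.998, 0.058, 0.001, -0.001]
ft_force: [0.4, -0.0, -0.6]
gripper_width: 39.7
```

Emit:
{"api": "drive_tool", "payload": {
  "targets": [
    {"travel": [0, 0, -10], "twist": [0, 0, 0]},
    {"travel": [0, 0, -25], "twist": [0, 0, 0]},
    {"travel": [0, 0, -40], "twist": [0, 0, 0]},
    {"travel": [0, 0, -49], "twist": [0, 0, 0]},
    {"travel": [0, 0, -51], "twist": [0, 0, 0]},
    {"travel": [0, 0, -51], "twist": [0, 0, 0]}
  ]
}}

```text
clock: 43.68
eef_pos: [438.9, 295.9, 191.6]
orientation: [0.998, 0.058, 0.001, -0.001]
ft_force: [-0.1, 1.2, 0.4]
gripper_width: 39.6
```

Emit:
{"api": "drive_tool", "payload": {
  "targets": [
    {"travel": [0.3, 3, 0], "twist": [0, 0, 0]},
    {"travel": [0.3, 3, 0], "twist": [0, 0, 0]},
    {"travel": [0.3, 3, 0], "twist": [0, 0, 0]}
  ]
}}

```text
clock: 43.93
eef_pos: [439.5, 299.2, 192.4]
orientation: [0.998, 0.058, 0.002, -0.001]
ft_force: [-0.5, 0.1, -0.7]
gripper_width: 39.6
```

Emit:
{"api": "drive_tool", "payload": {
  "targets": [
    {"travel": [0, 0, 0], "twist": [0, 0, 0]},
    {"travel": [0, 0, 0], "twist": [0, 0, 0]},
    {"travel": [0, 0, 0], "twist": [0, 0, 0]},
    {"travel": [0, 0, 0], "twist": [0, 0, 0]},
    {"travel": [0, 0, 0], "twist": [0, 0, 0]},
    {"travel": [0, 0, 0], "twist": [0, 0, 0]}
  ],
  "hand": -1
}}

```text
clock: 44.43
eef_pos: [439.5, 299.2, 192.4]
orientation: [0.998, 0.058, 0.002, -0.001]
ft_force: [-0.9, -0.5, 1.6]
gripper_width: 11.5
```

```bash
python3 - <<'E'
from h import *
b=snap('side','side24')
cv2.imwrite('pics/i5.png',cv2.resize(b[200:420,150:420,::-1],None,fx=2.6,fy=2.6,interpolation=cv2.INTER_CUBIC))
E
```

```text
(no output)
```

View pics/i5.png

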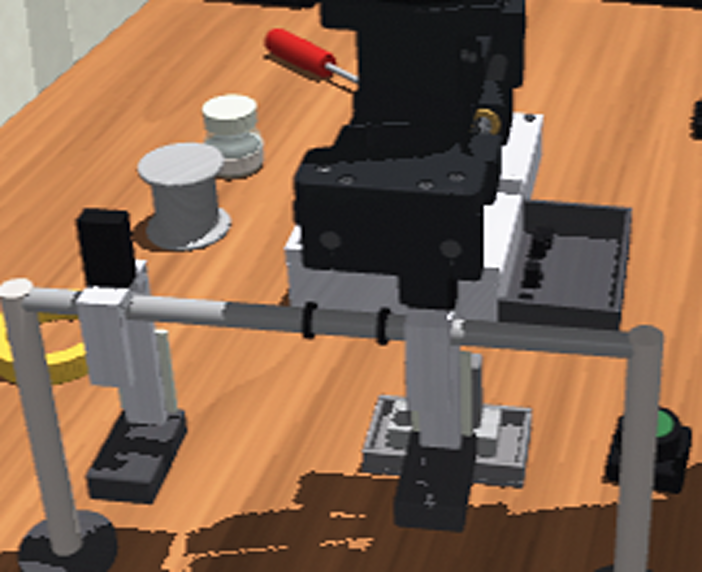

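Emit:
{"api": "drive_tool", "payload": {
  "targets": [
    {"travel": [4, 0.8, 0.5], "twist": [0, 0, 0]},
    {"travel": [12, 2, 0.5], "twist": [0, 0, 0]},
    {"travel": [22, 3.4, 0.5], "twist": [0, 0, 0]},
    {"travel": [32, 4.6, 0.5], "twist": [0, 0, 0]},
    {"travel": [42, 5.8, 0.5], "twist": [0, 0, 0]},
    {"travel": [52, 7, 0.5], "twist": [0, 0, 0]},
    {"travel": [62, 8.2, 0.5], "twist": [0, 0, 0]},
    {"travel": [72, 9.4, 0.5], "twist": [0, 0, 0]},
    {"travel": [82, 10.6, 0.5], "twist": [0, 0, 0]},
    {"travel": [92, 11.8, 0.5], "twist": [0, 0, 0]},
    {"travel": [100, 12.7, 0.5], "twist": [0, 0, 0]},
    {"travel": [100, 12.7, 0.5], "twist": [0, 0, 0]},
    {"travel": [100, 12.7, 0.5], "twist": [0, 0, 0]}
  ]
}}

```text
clock: 45.57
eef_pos: [539.9, 311.8, 192.5]
orientation: [0.998, 0.058, 0.002, -0.001]
ft_force: [-0.1, 0.3, -1.8]
gripper_width: 11.5
```

Emit:
{"api": "drive_tool", "payload": {
  "targets": [
    {"travel": [0, 0, -1], "twist": [0, 0, 0]},
    {"travel": [0, 0, -1.5], "twist": [0, 0, 0]},
    {"travel": [0, 0, -1.5], "twist": [0, 0, 0]}
  ]
}}

```text
clock: 45.82
eef_pos: [539.7, 311.8, 192.4]
orientation: [0.998, 0.058, 0.003, -0.001]
ft_force: [-0.8, -1.3, 5.5]
gripper_width: 11.7
```

Emit:
{"api": "drive_tool", "payload": {
  "targets": [
    {"travel": [0, 0, 0], "twist": [0, 0, 0]},
    {"travel": [0, 0, 0], "twist": [0, 0, 0]},
    {"travel": [0, 0, 0], "twist": [0, 0, 0]},
    {"travel": [0, 0, 0], "twist": [0, 0, 0]},
    {"travel": [0, 0, 0], "twist": [0, 0, 0]}
  ],
  "hand": 0
}}

```text
clock: 46.23
eef_pos: [539.6, 311.9, 192.2]
orientation: [0.998, 0.058, 0.002, -0.001]
ft_force: [0.4, -0.5, -0.8]
gripper_width: 42.7
```

Emit:
{"api": "drive_tool", "payload": {
  "targets": [
    {"travel": [0, 0, 10], "twist": [0, 0, 0]},
    {"travel": [0, 0, 30], "twist": [0, 0, 0]},
    {"travel": [0, 0, 60], "twist": [0, 0, 0]},
    {"travel": [0, 0, 90], "twist": [0, 0, 0]},
    {"travel": [0, 0, 110], "twist": [0, 0, 0]},
    {"travel": [0, 0, 110], "twist": [0, 0, 0]}
  ]
}}

```text
clock: 46.73
eef_pos: [540.5, 312.2, 307.9]
orientation: [0.998, 0.058, 0.007, -0.002]
ft_force: [-0.4, 0.2, 0.5]
gripper_width: 43.8
```

```bash
python3 - <<'E'
from h import *
b=snap('side','side25')
cv2.imwrite('pics/i6.png',cv2.resize(b[200:420,130:430,::-1],None,fx=2.6,fy=2.6,interpolation=cv2.INTER_CUBIC))
E
```

```text
(no output)
```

View pics/i6.png

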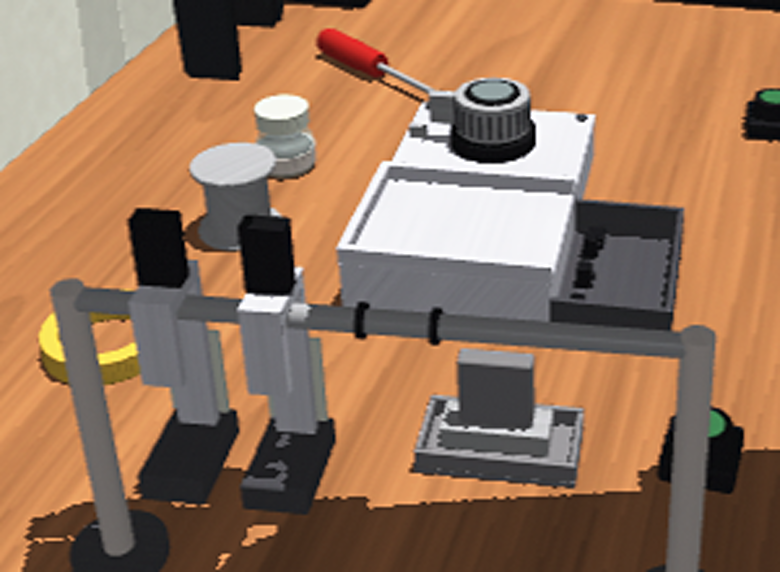

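Emit:
{"api": "drive_tool", "payload": {
  "targets": [
    {"travel": [-10, -30, 10], "twist": [0, 0, 0]},
    {"travel": [-30, -65, 10], "twist": [0, 0, 0]},
    {"travel": [-50, -100, 10], "twist": [0, 0, 0]},
    {"travel": [-70, -135, 10], "twist": [0, 0, 0]},
    {"travel": [-85, -170, 10], "twist": [0, 0, 0]},
    {"travel": [-95, -205, 10], "twist": [0, 0, 0]},
    {"travel": [-105, -240, 10], "twist": [0, 0, 0]},
    {"travel": [-115, -275, 10], "twist": [0, 0, 0]},
    {"travel": [-125, -310, 10], "twist": [0, 0, 0]},
    {"travel": [-135, -345, 10], "twist": [0, 0, 0]},
    {"travel": [-145, -380, 10], "twist": [0, 0, 0]},
    {"travel": [-155, -415, 10], "twist": [0, 0, 0]},
    {"travel": [-165, -450, 10], "twist": [0, 0, 0]},
    {"travel": [-175, -485, 10], "twist": [0, 0, 0]},
    {"travel": [-185, -520, 10], "twist": [0, 0, 0]},
    {"travel": [-195, -555, 10], "twist": [0, 0, 0]},
    {"travel": [-205, -590, 10], "twist": [0, 0, 0]},
    {"travel": [-215, -625, 10], "twist": [0, 0, 0]},
    {"travel": [-225, -660, 10], "twist": [0, 0, 0]},
    {"travel": [-225, -660, 10], "twist": [0, 0, 0]}
  ]
}}

```text
clock: 48.45
eef_pos: [313.1, -352.4, 313.0]
orientation: [0.998, 0.056, 0.004, -0.003]
ft_force: [-0.3, 0.2, -0.5]
gripper_width: 44.0
```

```bash
python3 - <<'E'
from h import *
b=snap('side','side26');a=snap('top','top26')
cv2.imwrite('pics/j1.png',cv2.resize(a[170:330,140:400,::-1],None,fx=3,fy=3,interpolation=cv2.INTER_CUBIC))
cv2.imwrite('pics/j2.png',cv2.resize(b[220:420,130:430,::-1],None,fx=2.6,fy=2.6,interpolation=cv2.INTER_CUBIC))
cv2.imwrite('pics/j3.png',cv2.resize(a[205:255,330:375,::-1],None,fx=12,fy=12,interpolation=cv2.INTER_CUBIC))
E
```

```text
(no output)
```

View pics/j1.png

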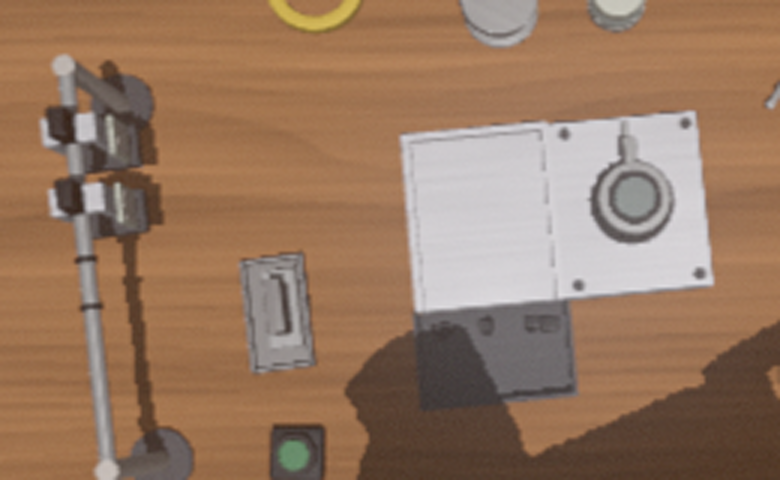

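View pics/j2.png

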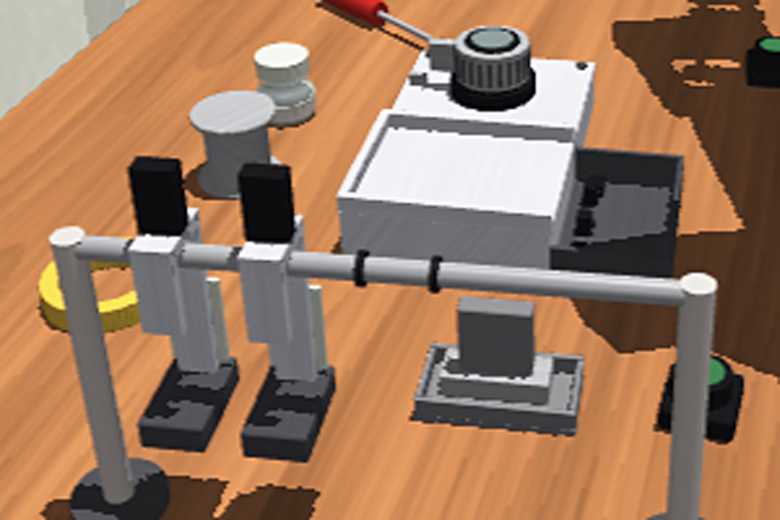

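View pics/j3.png

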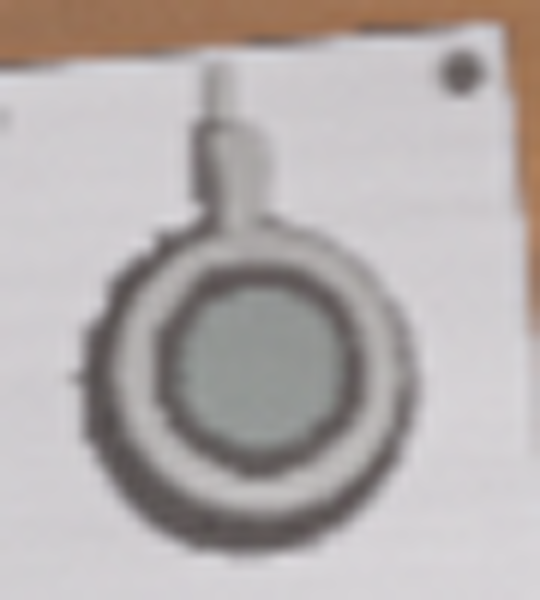

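```bash
python3 - <<'E'
from h import *
print(job_done())
E
```

```text
the job is handed in; nothing more can be done
None
```

I finished the job and handed it in at about 48.6 s of the 210 s allowed. This start had four stubs and two hangers.

**What I did**
- **Stubs:** I wiped the channel in two lanes with the scraper, and all four stubs dropped into the catch tray.
- **Scraper:** I stood it in its rest.
- **Collar:** I turned it clockwise 76.5° with a grip on the ring. I then closed the jaws on the ear to set it exactly at the locked mark.
- **Hangers:** I hooked both on the loading stretch and slid them into the finished bay.

**Last checks**
- **Camera pictures:** the final views show the channel empty, all four stubs in the tray and the scraper upright in its rest. Both hangers hang upright at about 48 and 100 mm along the rail, and nothing else on the bench looks moved.
- **Collar angle:** the top picture after the turn suggested about 2.13–2.15 rad. The jaw alignment on the ear points to about 2.10 rad. Both readings are within tolerance, but they differ by a few hundredths of a radian. The final picture looked almost the same as the one before the jaw alignment.
- **Second hanger:** after I first released it at about 46 mm, the next picture showed it still hooked but at about -53 mm, back in the loading stretch. I don't know whether the announced knock or my retreat moved it. I gripped it again, slid it along the rail into the bay, and it was still there in the final pictures.

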